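Refit the push-on speed knob of a jog box and prove the stick

TASK

The speed knob of the grey jog box has come off and stands on the bench. Line up its D-bore with the flat of the D-shaft and push it on until it snaps fully home, then turn it anticlockwise to its stop, with the white pointer at the green slow mark. Then test the box at this slowest setting: push the spring-centred stick fully over, straight away from the knob, hold it there for a good second and let it spring back; leave the other things on the bench where they are.

Things in the scene. Friction and masses are not known exactly. Their poses are not given: they have to be found in the camera images.
- jog_box: grey jog box, black top plate, fixed to the bench, 125 x 245 x 52 mm; origin on the bench under its centre; x to its back edge (away from the robot), y to the left along its length, z up. The bare steel D-shaft stands 62 mm to -y, the black stick 62 mm to +y. A stub aerial, 83 mm tall, stands behind it at x = 75, y = 85 mm
- knob_seat (a point): point on the axis of the D-shaft, on top of the steel washer (31 mm across, 3 mm above the top plate); the knob's underside rests here when fully home; axes as jog_box
- shaft_tip (a point): centre of the chamfered tip of the upright D-shaft, 23 mm above knob_seat. Shaft 16 mm thick, flat 3.5 mm off its axis. It turns stiffly (0.1 N m) between stops at -2.2 (fast) and +2.2 rad (slow): the way the flat faces, 0 = +x of the box, positive anticlockwise from above. It was left between -0.7 and 1.7 rad, not measured here (axes as jog_box): see it or feel for it
- shaft_catch_level (a point): point on the shaft's axis at the height of its sprung brass ball (opposite the flat), 15 mm above knob_seat. More than 0.2 to 0.4 rad out of line the knob stays on the tip. In line it drops about 6 mm and meets the ball (7 to 15 N to pass, then 5 N drag; more, or it jams, if held off-centre or twisted); over the last 3 mm it clicks and is pulled home. Pulling it off takes 6 N
- knob_center (a point): loose black ribbed knob, 41 mm across, 40 mm high, about 60 g, upright on the bench, bore down; point on its axis half-way up (20 mm above its underside); x to the white pointer on its top, z up. D-bore open below, 28 mm deep, 18.6 mm across, its flat 4.1 mm off the axis on the pointer side: fitted, pointer and shaft flat face the same way. Grip across any diameter
- knob_pointer (a point): outer end of the white pointer line on top of the knob, 18 mm from the axis, 40 mm above the underside
- slow_mark (a point): point 18 mm from the axis of the shaft in the direction of the green mark (slow stop, 2.2 rad anticlockwise of the box's +x), at the height of knob_seat; the pointer's end must stand above it
- stick_head (a point): centre of the thick part of the stick's black head, 57 mm above the stick's pivot, which lies at the height of the top plate; the head is 20 to 26 mm across, from 33 to 67 mm above the plate; the stick springs back upright when let go (about 4 N at the head fully over)
- stick_side (a joint): tilt of the stick along the box's y, rad; positive: away from the knob (+y of the box); 0 upright, stops at -0.4 and 0.4
- stick_fore (a joint): tilt of the stick along the box's x, rad; positive: towards the back edge; 0 upright, stops at -0.4 and 0.4
- dial_gauge: bystander: dial indicator lying behind the box, 138 x 57 x 22 mm; origin under its middle, x along its length to the dial
- ring_gauge: bystander: dark setting ring lying left of the box, 72 mm across, 18 mm high; origin at the centre of its underside
- tape: bystander: small roll of tape lying flat to the right, 48 mm across, 18 mm high; origin at the centre of its underside
Things that resemble listed ones, but are neither listed nor needed, are in the scene too. What is shaped like the part that bears knob_center but purple is not meant.

How it is judged:
On the way, in this order (a step that is already met when the one before it is completed fails the run):
1. the knob is pushed on and snapped fully home (z of knob_center in the frame of knob_seat between 0.018 and 0.0215 m and horizontal distance between knob_center and knob_seat below 0.003 m and angle between knob_center's own z axis and vertical below 0.06 rad), for 0.2 s.
2. with the knob home and turned to the slow mark, the stick is held over, straight away from the knob (all of step 1 and horizontal distance between knob_pointer and slow_mark below 0.004 m and value of joint stick_side above 0.27 rad and value of joint stick_fore between -0.15 and 0.15 rad), for 0.7 s.
At the end, for the whole second after the job is handed in: knob upright on the shaft, underside within 1.5 mm of the washer, axis within 3 mm of the shaft's, pointer end within 4 mm of the slow mark; stick back upright within 0.06 rad; on the way it was held over 0.27 rad or more, within 0.15 rad of straight, for 0.7 s with the knob home and turned down (all of step 1 and horizontal distance between knob_pointer and slow_mark below 0.004 m and value of joint stick_side between -0.06 and 0.06 rad and value of joint stick_fore between -0.06 and 0.06 rad and linear speed of knob below 0.02 m/s); the robot touches nothing.
It fails at once if the dial gauge is pushed more than 3 cm from its place (distance of dial_gauge from where it was at the start of the episode above 0.03 m).
It fails at once if the ring gauge is pushed more than 3 cm from its place (distance of ring_gauge from where it was at the start of the episode above 0.03 m).
It fails at once if the tape is pushed more than 3 cm from its place (distance of tape from where it was at the start of the episode above 0.03 m).
It also fails if it takes over 72 s, if anything falls off the work surface, if the arm or the gripper's body presses on something with over 40 N, if the wrist force passes 120 N, or if a joint passes its speed limit or range.

ROBOT

A 6-joint arm with a two-finger parallel gripper is mounted at the origin on a cart in front of the work surface, level with it; the furniture and walls round the work are solid. World frame = base frame: x ahead of the robot, y to its left, z up, the work surface at z = 0. Lengths are in m, angles in rad, forces in N, time in s.
With the tool pointing down it reaches from about 0.35 to 0.775 m from the base axis. Payload 5.5 kg.
Tool frame: the origin (TCP) lies between the finger pads; the fingertips stand env.nose_length ahead of it and the grasp point (between the pads) lies 8 mm behind it (env.nose_length is the distance from the TCP to the fingertips, in m); z points along the fingers, y is the direction in which the jaws open and shut (so a half turn about z gives the same grasp; the last joint's range is limited). The gripper opens to 85 mm and grips with 20 to 120 N. Pads are 22 mm wide; open, the fingers measure 114 mm over their backs; the gripper's body (76 mm by 85 mm) begins 54 mm behind the grasp point. The pads swing forward as they close: fully open they stand 13 mm farther back than shut.
Start: joints at [1.019, 0.313, 0.046, 1.304, 0, 1.431], TCP at [0.23, 0.527, 0.242] pointing down, gripper open.
Joint ranges: [-2.76, 2.76], [-0.86, 1.69], [-1.03, 1.26], [-2.2, 2.34], [-1.47, 1.5], [-3.14, 3.14]. Speed limits (rad/s): [2.57, 2.57, 3.14, 3.14, 3.14, 3.14].

INTERFACE

Orientations are given as a unit quaternion [w, x, y, z].
In Python, from workcell import env gives the robot as it stands. The module is installed in compiled form; this text tells all that it offers.
- The arm moves only by the shell command python3 -m creep 'ROWS' [FORCE]. ROWS is a JSON object of lists of equal length, an entry for each row: "hand": the finger opening in mm, from 0 to 85.4; "delta_pos": the shift along the tool's x, y, z scaled (see below), a list of three; "turn": the turn about the tool's z scaled (see below). In form: {"hand": [hand, ...], "delta_pos": [[dx, dy, dz], ...], "turn": [turn, ...]}. A call has exactly 5 rows; each row shifts and turns the commanded pose from where the row before left it, along the tool's axes as they then stand; what a row does not reach is not made up. The controller multiplies each number of a shift by 0.8 m and each number of a turn by 5 degrees. A row lasts 1/12 s, in which the tool goes at most 41.7 mm and 7.16 degrees, less where a joint would pass 70% of its speed; a pose out of reach is approached as far as the arm can. A call with a number of a shift or a turn outside -1 to 1 is refused whole. A call with a gripper value outside its range is refused whole. The fingers move at their own pace and stop on an object; FORCE is the grip in N (left out, the last holds). Time passes only in rows, so rows that do not move let the fingers close, or fill a call up. It gives the time, the measured TCP pose, the force and the opening at its end, in the units of the state.
- env.get_state(): the state, without advancing time (a new reading comes with each control period).
- env.read_camera(name): name is "scene" or "top" or "wrist"; returns a dict with "pixels" (400x640x3 uint8, red, green, blue), "depth" (400x640 float32, m along the optical axis (not along the pixel's ray), 0 where there is no reading), "fx", "fy", "cx", "cy" (pixels), "origin" and "orientation" of the camera in the world. Camera axes: x right, y down, z forward; pixel columns grow to the right and rows downward; lengths in m; the calibration is good to about 2 mm. The wrist camera is an equidistant fisheye: a pixel r from the principal point sees the ray r / f radians off the axis. A picture is of the moment at which its call begins.
- env.hand_in(): hands the job in, once; it reports no verdict.
Trained networks look in the newest picture that a camera, given by its name, has taken for a name from the list of things; names that differ only in an ending like _2 or _b are one class to them, and where a whole thing is asked for, a point or a joint stands for the part that bears it (a point fixed in the world has none). Each returns a list of dicts, best first, with "score" (0 to 1); they miss things now and then, are a little off and sometimes report something else, mostly with a low value. They report only what shows in the picture. A call takes as long as a camera call. They do not tell look-alikes from the thing itself.
- env.find_in(camera, target): "location" ([row, column] in pixels, amid what is visible of it).
- env.pinpoint(camera, target): "location" ([row, column] in pixels: a listed point, or the origin of a listed thing).
The state is a dict: "clock": time; "joint_pos": joint angles; "qvel": joint speeds; "tau": joint torques, N m; "tcp_pos": TCP position; "orientation": TCP orientation; "wrist_force": force on the tool from outside, world axes, zero at the start; "ft_torque": the same for the moment, N m; "finger_gap": finger opening in m.
Only numpy, scipy, OpenCV 4.12 (cv2) and the standard library are available. Lean on these libraries where they do the work, as an engineer would, in place of code of your own. Each camera call takes 0.05 s, during which the arm holds its last target.

## Working session

There is one attempt and no reset: what is moved stays moved. The work goes in short steps, Python scripts to look and compute and a shell command to move; the robot and the scene stay as the last step left them, time stands still between calls to the robot, and variables do not carry over. Pictures are saved under pics/ and viewed, and the job is handed in when it is done.

```bash
mkdir -p pics
cat > h.py <<'E'
import numpy as np, cv2
from workcell import env
from scipy.spatial.transform import Rotation as R
def rot(q): return R.from_quat([q[1],q[2],q[3],q[0]])
def ray(c,row,col,wrist=False):
    x=(col-c['cx'])/c['fx']; y=(row-c['cy'])/c['fy']
    if wrist:
        r=np.hypot(x,y); s=np.sin(r)/r if r>1e-9 else 1
        d=np.array([x*s,y*s,np.cos(r)])
    else: d=np.array([x,y,1.])
    return np.array(c['origin']), rot(c['orientation']).apply(d)
def atz(c,row,col,z,wrist=False):
    o,d=ray(c,row,col,wrist); return o+d*(z-o[2])/d[2]
def proj(c,p,wrist=False):
    v=rot(c['orientation']).inv().apply(np.array(p)-np.array(c['origin']))
    if wrist:
        t=np.arctan2(np.hypot(v[0],v[1]),v[2]); n=np.hypot(v[0],v[1])+1e-12
        x,y=v[0]/n*t,v[1]/n*t
    else: x,y=v[0]/v[2],v[1]/v[2]
    return c['cy']+y*c['fy'], c['cx']+x*c['fx']
def shot(name,fn,crop=None,scale=1):
    c=env.read_camera(name); im=c['pixels'][:,:,::-1]
    if crop: a,b,e,f=crop; im=im[a:b,e:f]
    if scale!=1: im=cv2.resize(im,None,fx=scale,fy=scale,interpolation=cv2.INTER_CUBIC)
    cv2.imwrite('pics/'+fn,im); return c
def st():
    s=env.get_state(); r=rot(s['orientation']).as_matrix()
    print('t',round(s['clock'],2),'tcp',np.round(s['tcp_pos'],4),'x',np.round(r[:,0],3),'y',np.round(r[:,1],3),'z',np.round(r[:,2],3),'F',np.round(s['wrist_force'],1),'M',np.round(s['ft_torque'],2),'gap',round(s['finger_gap'],4),'q',np.round(s['joint_pos'],2))
    return s
E
python3 - <<'E'
from h import *
s=st(); print(env.nose_length)
for n in ['scene','top','wrist']:
    c=shot(n,n+'1.png'); print(n,c['fx'],c['fy'],c['cx'],c['cy'],np.round(c['origin'],3),np.round(rot(c['orientation']).as_matrix(),3).tolist())
    for t in ['jog_box','knob_center','knob_pointer','shaft_tip','knob_seat','stick_head','slow_mark']:
        print(t,[(np.round(d['location']).tolist(),round(d['score'],2)) for d in env.pinpoint(n,t)][:4])
E
```

```text
t 0.0 tcp [0.2299 0.5265 0.2414] x [-0.916  0.4    0.   ] y [ 0.4    0.916 -0.002] z [-0.001 -0.002 -1.   ] F [ 0.6 -0.3  0.1] M [-0.01 -0.02 -0.  ] gap 0.0853 q [ 1.02  0.31  0.04  1.3  -0.    1.43]
0.011
scene 497.6500408176279 497.6500408176279 321.3082301308562 199.1911380600699 [-0.49  -0.82   0.788] [[0.616, -0.368, 0.696], [-0.787, -0.297, 0.54], [0.008, -0.881, -0.473]]
jog_box [([208.0, 284.0], 0.71)]
knob_center [([265.0, 346.0], 0.73), ([267.0, 380.0], 0.61), ([253.0, 374.0], 0.61), ([252.0, 325.0], 0.51)]
knob_pointer [([251.0, 348.0], 0.8), ([259.0, 385.0], 0.78), ([245.0, 325.0], 0.71), ([242.0, 376.0], 0.64)]
shaft_tip [([195.0, 302.0], 0.96)]
knob_seat [([199.0, 300.0], 0.79)]
stick_head [([174.0, 264.0], 0.41)]
slow_mark [([199.0, 293.0], 0.97)]
top 368.75603268690264 368.75603268690264 317.9608063274841 197.24798348319962 [ 0.369 -0.025  1.426] [[-0.013, -0.993, 0.118], [-1.0, 0.015, 0.015], [-0.017, -0.118, -0.993]]
jog_box [([200.0, 285.0], 0.83)]
knob_center [([226.0, 355.0], 0.66), ([217.0, 393.0], 0.65), ([208.0, 379.0], 0.52), ([229.0, 377.0], 0.46)]
knob_pointer [([218.0, 402.0], 0.66), ([231.0, 353.0], 0.5), ([199.0, 375.0], 0.48), ([227.0, 369.0], 0.4)]
shaft_tip [([194.0, 295.0], 0.58)]
knob_seat [([193.0, 301.0], 0.72)]
stick_head [([200.0, 266.0], 0.51)]
slow_mark [([198.0, 298.0], 0.58), ([209.0, 236.0], 0.31)]
wrist 309.70691628693146 309.70691628693146 318.83737110960766 199.6434527576428 [0.153 0.561 0.374] [[0.4, 0.866, 0.3], [0.916, -0.379, -0.129], [0.002, 0.326, -0.945]]
jog_box [([376.0, 196.0], 0.66)]
knob_center [([363.0, 73.0], 0.77), ([365.0, 90.0], 0.66), ([375.0, 66.0], 0.61), ([386.0, 91.0], 0.48)]
knob_pointer [([372.0, 71.0], 0.65), ([398.0, 92.0], 0.6), ([363.0, 82.0], 0.58), ([382.0, 62.0], 0.48)]
shaft_tip []
knob_seat []
stick_head []
slow_mark []
```

Run:
```python
from h import *
shot('scene','scene2.png',(120,300,200,440),3.3)
c=shot('top','top2.png',(140,260,220,420),4)
for d in env.pinpoint('top','knob_center'): print(np.round(d['location']),round(d['score'],2),np.round(atz(c,*d['location'],0.02),4))
for t,z in [('shaft_tip',.078),('knob_seat',.055),('slow_mark',.055),('stick_head',.109),('jog_box',0),('tape',0),('ring_gauge',0),('dial_gauge',0)]:
    for d in env.pinpoint('top',t): print(t,np.round(d['location']),round(d['score'],2),np.round(atz(c,*d['location'],z),4))
c=env.read_camera('scene')
for t,z in [('shaft_tip',.078),('knob_seat',.055),('slow_mark',.055),('stick_head',.109),('jog_box',0),('knob_center',.02),('knob_pointer',.04)]:
    for d in env.pinpoint('scene',t): print('sc',t,np.round(d['location']),round(d['score'],2),np.round(atz(c,*d['location'],z),4))
```

```text
[217. 392.] 0.68 [ 0.4547 -0.2835  0.02  ]
[229. 375.] 0.63 [ 0.4104 -0.2199  0.02  ]
[209. 379.] 0.6 [ 0.4886 -0.2346  0.02  ]
shaft_tip [195. 295.] 0.68 [0.5386 0.0815 0.078 ]
knob_seat [194. 300.] 0.71 [0.5438 0.063  0.055 ]
knob_seat [199. 295.] 0.63 [0.5259 0.0804 0.055 ]
slow_mark [196. 297.] 0.88 [0.5368 0.0758 0.055 ]
stick_head [203. 263.] 0.53 [0.5081 0.1917 0.109 ]
jog_box [198. 282.] 0.81 [0.5382 0.1362 0.    ]
tape [224. 430.] 0.6 [ 0.4276 -0.431   0.    ]
ring_gauge [208. 231.] 0.64 [0.4996 0.3357 0.    ]
dial_gauge [166. 289.] 0.53 [0.6655 0.1098 0.    ]
sc shaft_tip [190. 298.] 0.72 [0.5555 0.0836 0.078 ]
sc knob_seat [200. 299.] 0.85 [0.5453 0.0688 0.055 ]
sc slow_mark [198. 300.] 0.34 [0.5563 0.0753 0.055 ]
sc stick_head [175. 264.] 0.49 [0.5233 0.1969 0.109 ]
sc jog_box [209. 283.] 0.57 [0.5407 0.1365 0.    ]
sc knob_center [268. 381.] 0.81 [ 0.439  -0.2972  0.02  ]
sc knob_center [252. 322.] 0.69 [ 0.4041 -0.1321  0.02  ]
sc knob_center [262. 351.] 0.68 [ 0.4151 -0.2211  0.02  ]
sc knob_center [248. 373.] 0.53 [ 0.505  -0.2305  0.02  ]
sc knob_pointer [255. 348.] 0.84 [ 0.4111 -0.2115  0.04  ]
sc knob_pointer [244. 322.] 0.62 [ 0.4088 -0.1288  0.04  ]
sc knob_pointer [242. 376.] 0.61 [ 0.5112 -0.234   0.04  ]
sc knob_pointer [260. 382.] 0.57 [ 0.4482 -0.2932  0.04  ]
```

View pics/scene1.png

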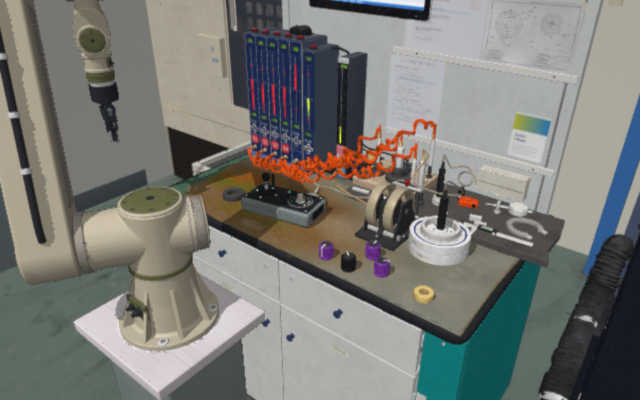

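View pics/top1.png

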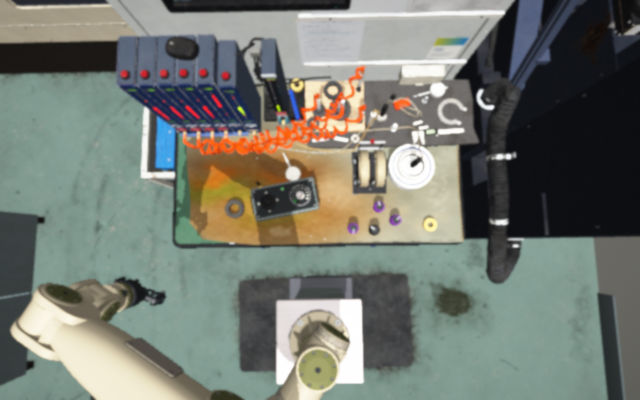

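View pics/scene2.png

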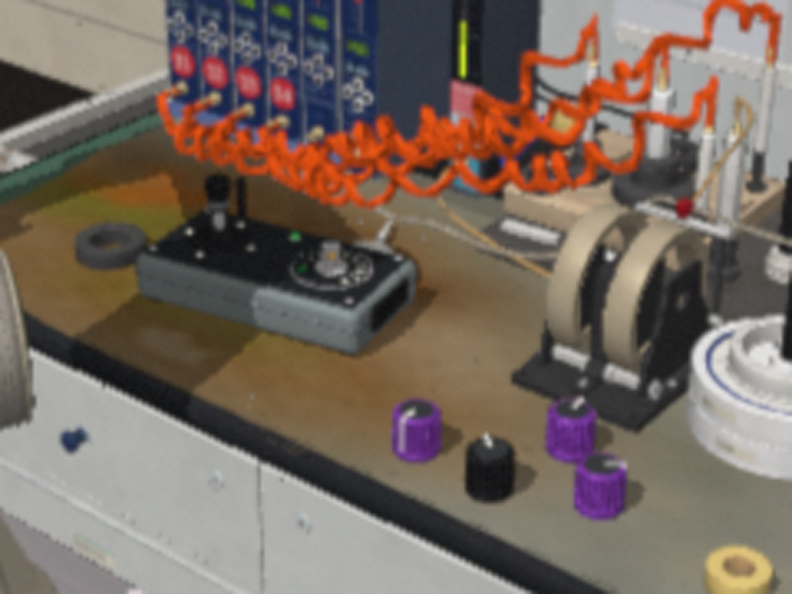

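View pics/top2.png

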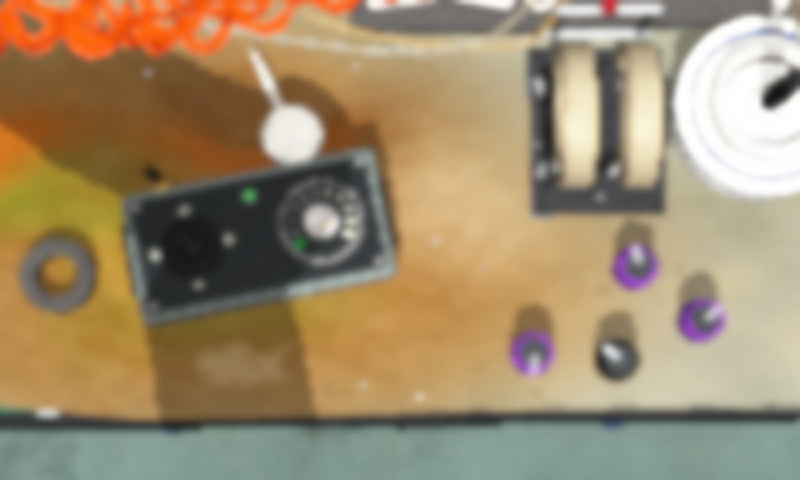

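The black knob shows at scene px (265,348) and top px (229,374), with three purple look-alikes around it. The box shaft is at top px (195.5,300) and the green slow mark is to its lower left. Next I'll check the wrist view.

View pics/wrist1.png

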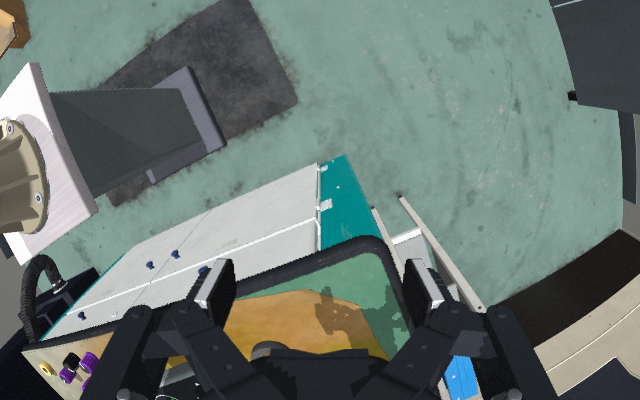

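```bash
python3 -m creep '{"hand":[85,85,85,85,85],"delta_pos":[[-0.039,-0.0246,0],[-0.039,-0.0246,0],[-0.039,-0.0246,0],[-0.039,-0.0246,0],[-0.039,-0.0246,0]],"turn":[0,0,0,0,0]}'
python3 -m creep '{"hand":[85,85,85,85,85],"delta_pos":[[-0.039,-0.0246,0],[-0.039,-0.0246,0],[-0.039,-0.0246,0],[-0.039,-0.0246,0],[-0.039,-0.0246,0]],"turn":[0,0,0,0,0]}'
python3 -m creep '{"hand":[85,85,85,85,85],"delta_pos":[[-0.039,-0.0246,0],[-0.039,-0.0246,0],[-0.039,-0.0246,0],[-0.039,-0.0246,0],[-0.039,-0.0246,0]],"turn":[0,0,0,0,0]}'
python3 - <<'E'
from h import *
st()
c=shot('wrist','w2.png')
for t,z in [('shaft_tip',.078),('knob_seat',.055),('slow_mark',.055),('stick_head',.109),('jog_box',0)]:
    for d in env.pinpoint('wrist',t): print(t,np.round(d['location']),round(d['score'],2),np.round(atz(c,*d['location'],z,True),4))
E
```

```text
clock: 2.57
tcp_pos: [0.3343, 0.373, 0.2424]
orientation: [0.0, 0.204, 0.979, 0.0]
wrist_force: [-0.1, -0.3, -0.4]
finger_gap: 0.0851
clock: 2.98
tcp_pos: [0.438, 0.2201, 0.2426]
orientation: [0.0, 0.204, 0.979, 0.0]
wrist_force: [1.2, 0.7, -0.1]
finger_gap: 0.085
clock: 3.4
tcp_pos: [0.5417, 0.0673, 0.2425]
orientation: [0.0, 0.205, 0.979, 0.0]
wrist_force: [0.8, 1.2, 0.4]
finger_gap: 0.0854
t 3.4 tcp [0.5417 0.0673 0.2425] x [-0.916  0.401 -0.   ] y [0.4   0.916 0.   ] z [ 0.001  0.    -1.   ] F [0.8 1.2 0.4] M [ 0.02  0.01 -0.02] gap 0.0854 q [-0.02  0.26 -0.03  1.28  0.    0.39]
shaft_tip [184. 315.] 0.71 [0.5413 0.0641 0.078 ]
shaft_tip [115. 430.] 0.26 [0.5213 0.1968 0.078 ]
knob_seat [180. 320.] 0.61 [0.5453 0.0685 0.055 ]
slow_mark [166. 321.] 0.71 [0.5313 0.0749 0.055 ]
stick_head [114. 432.] 0.6 [0.5147 0.189  0.109 ]
jog_box [136. 358.] 0.58 [0.5272 0.126  0.    ]
```

View pics/w2.png

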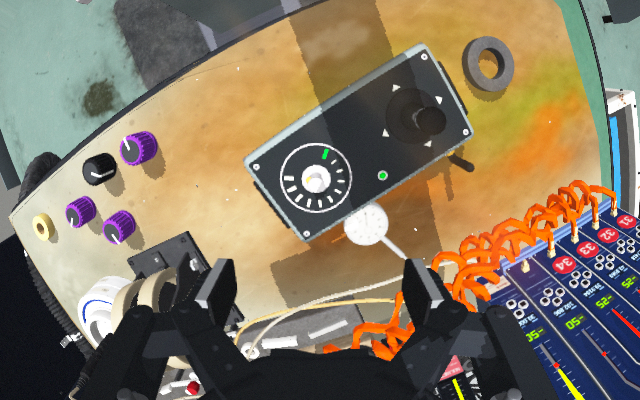

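The wrist image shows the box clearly: the shaft is at about (180,317), the green mark at (154,325) and the stick at (115,428). The black knob is at (168,98). I'll zoom in on the shaft and the knob.

Run:
```python
from h import *
c=env.read_camera('wrist'); im=c['pixels'][:,:,::-1]
a=cv2.resize(im[135:225,265:370],None,fx=7,fy=6.5,interpolation=cv2.INTER_CUBIC)
cv2.imwrite('pics/w3a.png',cv2.resize(im[135:225,265:370],None,fx=6.5,fy=6.5,interpolation=cv2.INTER_CUBIC))
cv2.imwrite('pics/w3b.png',cv2.resize(im[130:200,60:170],None,fx=6,fy=6,interpolation=cv2.INTER_CUBIC))
# green mark and ring fit
hsv=cv2.cvtColor(c['pixels'],cv2.COLOR_RGB2HSV)
g=(hsv[:,:,0]>45)&(hsv[:,:,0]<80)&(hsv[:,:,1]>130)&(hsv[:,:,2]>90); g[:,:270]=0;g[:,400:]=0;g[:130]=0;g[200:]=0
n,l,s,ce=cv2.connectedComponentsWithStats(g.astype(np.uint8))
for i in range(1,n):
  if s[i,4]>5: print(s[i],ce[i],atz(c,ce[i][1],ce[i][0],.052,True))
# box corners by click (top plate screws), z=.052
for r,k in [(167,257),(52,418),(132,465),(233,305)]: print(r,k,np.round(atz(c,r,k,.052,True),4))
# knob depth
d=c['depth']; print('depth shaft',d[175:186:5,312:322:5])
for d in env.pinpoint('wrist','knob_center'): print('knob',np.round(d['location']),round(d['score'],2),np.round(atz(c,*d['location'],.02,True),4))
for d in env.pinpoint('wrist','knob_pointer'): print('ptr',np.round(d['location']),round(d['score'],2),np.round(atz(c,*d['location'],.04,True),4))
```

```text
[320 151   8  11  53] [323.30188679 156.13207547] [0.52189181 0.08375719 0.052     ]
[378 175   6   6  27] [380.88888889 177.48148148] [0.56815725 0.13214263 0.052     ]
167 257 [0.5037 0.0138 0.052 ]
52 418 [0.4564 0.2203 0.052 ]
132 465 [0.5566 0.2418 0.052 ]
233 305 [0.5952 0.0293 0.052 ]
depth shaft [[0.326249   0.3274865 ]
 [0.3078865  0.30948508]
 [0.30722913 0.3077406 ]]
knob [170.  96.] 0.82 [ 0.4081 -0.2158  0.02  ]
knob [232. 119.] 0.78 [ 0.5022 -0.2342  0.02  ]
knob [147. 136.] 0.63 [ 0.4137 -0.133   0.02  ]
knob [213.  79.] 0.59 [ 0.4456 -0.2947  0.02  ]
ptr [228.  68.] 0.78 [ 0.4556 -0.3134  0.04  ]
ptr [177.  98.] 0.75 [ 0.4199 -0.2002  0.04  ]
ptr [243. 118.] 0.72 [ 0.5134 -0.2283  0.04  ]
ptr [137. 125.] 0.61 [ 0.3978 -0.1279  0.04  ]
```

View pics/w3a.png

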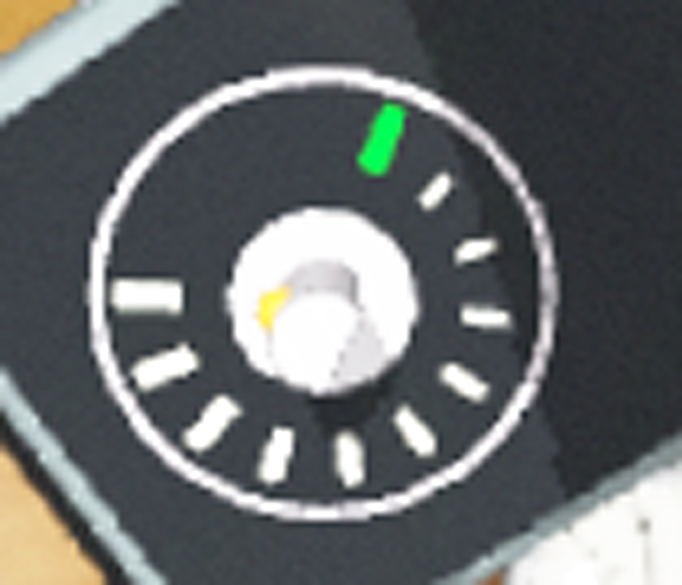

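View pics/w3b.png

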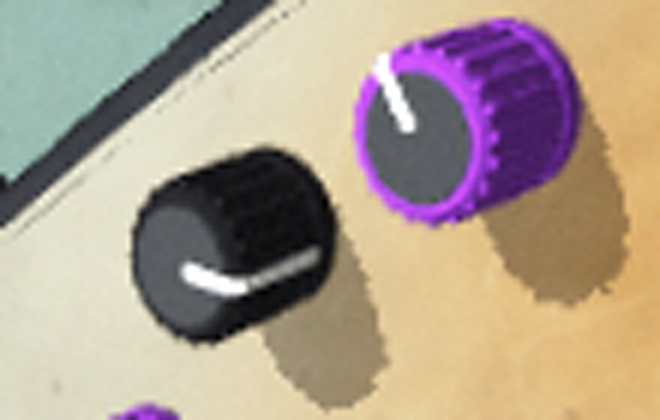

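```bash
cat >> h.py <<'E'
def rect(c,x0,y0,half,z,n=400,wrist=True):
    # top-down map: up=+x, left=+y
    g=np.linspace(half,-half,n)
    mr=np.zeros((n,n),np.float32);mc=mr.copy()
    for i in range(n):
        for j in range(n):
            mr[i,j],mc[i,j]=proj(c,(x0+g[i],y0+g[j],z),wrist)
    return cv2.remap(c['pixels'][:,:,::-1].copy(),mc,mr,cv2.INTER_CUBIC)
E
python3 - <<'E'
from h import *
c=env.read_camera('wrist')
a=rect(c,.543,.067,.045,.052); b=rect(c,.543,.067,.015,.078)
cv2.imwrite('pics/r1.png',np.hstack([a,b]))
gray=cv2.cvtColor(a,cv2.COLOR_BGR2GRAY)
# ring fit: 37mm? white pixels farthest along rays
pts=[]
yy,xx=np.mgrid[:400,:400]
m=(gray>150)
cen=np.array([200.,200.])
for it in range(4):
    pts=[]
    for t in np.linspace(0,2*np.pi,180,endpoint=False):
        rr=np.arange(120,185); p=cen[:,None]+np.array([-np.cos(t),-np.sin(t)])[:,None]*rr
        v=gray[np.clip(p[0].astype(int),0,399),np.clip(p[1].astype(int),0,399)]
        w=np.where(v>140)[0]
        if len(w): pts.append(cen+np.array([-np.cos(t),-np.sin(t)])*rr[w].mean() if np.ptp(w)<20 else [np.nan,np.nan])
    P=np.array(pts); P=P[~np.isnan(P[:,0])]
    for k in range(3):
        A=np.c_[2*P,np.ones(len(P))]; s=np.linalg.lstsq(A,(P**2).sum(1),rcond=None)[0]; cc=s[:2]; r=np.sqrt(s[2]+cc@cc)
        e=abs(np.hypot(*(P-cc).T)-r); P=P[e<max(2,2*np.median(e))]
    cen=cc
mm=.09/399
wx=.543+.045-cen[0]*mm; wy=.067+.045-cen[1]*mm
print('ring centre',wx,wy,'r',r*mm,len(P))
hsv=cv2.cvtColor(a,cv2.COLOR_BGR2HSV); g=(hsv[:,:,0]>45)&(hsv[:,:,0]<80)&(hsv[:,:,1]>130)&(hsv[:,:,2]>90)
ys,xs=np.nonzero(g&(np.hypot(yy-cen[0],xx-cen[1])<160)); d=np.array([cen[0]-ys.mean(),cen[1]-xs.mean()])
print('green ang',np.arctan2(d[1],d[0]),'r',np.hypot(*d)*mm,'yaw',np.arctan2(d[1],d[0])-2.2)
E
```

```text
ring centre 0.5426719866538088 0.06389608337355196 r 0.037732264976378604 128
green ang 2.38050580346203 r 0.028984644412218416 yaw 0.18050580346202993
```

View pics/r1.png

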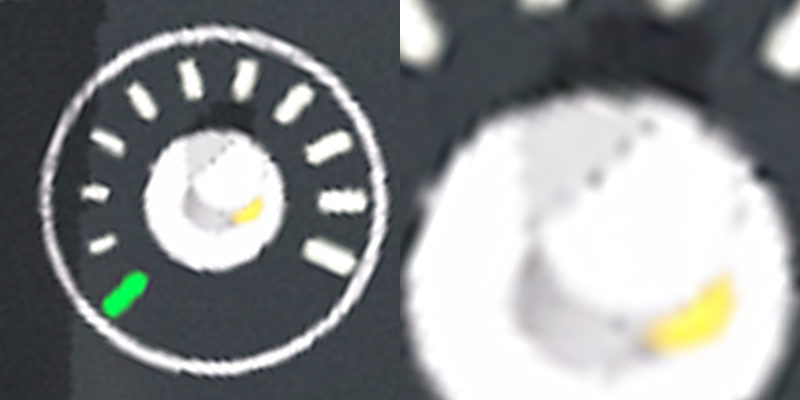

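```bash
python3 -m creep '{"hand":[62,62,62,62,62],"delta_pos":[[0.001,-0.0391,0.004],[0.001,-0.0391,0.004],[0.001,-0.0391,0.008],[0.001,-0.0391,0.008],[0.001,-0.0391,0.012]],"turn":[0,0,0,0,0]}'
python3 -m creep '{"hand":[62,62,62,62,62],"delta_pos":[[0.001,-0.0391,0.012],[0.001,-0.0391,0.01],[0.001,-0.0391,0.01],[0.001,-0.0391,0.01],[0.001,-0.0391,0.01]],"turn":[0,0,0,0,0]}'
python3 - <<'E'
from h import *
st()
c=shot('wrist','w4.png')
for d in env.pinpoint('wrist','knob_center'): print('knob',np.round(d['location']),round(d['score'],2),np.round(atz(c,*d['location'],.02,True),4))
for d in env.pinpoint('wrist','knob_pointer'): print('ptr',np.round(d['location']),round(d['score'],2),np.round(atz(c,*d['location'],.04,True),4))
a=rect(c,.41,-.217,.035,.04); cv2.imwrite('pics/r4.png',a)
E
```

```text
clock: 4.32
tcp_pos: [0.4742, -0.0728, 0.214]
orientation: [0.001, 0.203, 0.979, -0.0]
wrist_force: [1.1, -0.2, 0.0]
finger_gap: 0.062
clock: 4.73
tcp_pos: [0.4078, -0.2148, 0.1719]
orientation: [0.0, 0.204, 0.979, -0.0]
wrist_force: [0.9, -0.5, -0.1]
finger_gap: 0.0617
t 4.73 tcp [ 0.4078 -0.2148  0.1719] x [-0.917  0.399 -0.001] y [ 0.399  0.917 -0.   ] z [ 0.001 -0.    -1.   ] F [ 0.9 -0.5 -0.1] M [ 0.03 -0.07  0.01] gap 0.0617 q [-0.66  0.13 -0.37  1.07  0.   -0.25]
knob [165. 398.] 0.79 [ 0.4178 -0.1359  0.02  ]
knob [191. 320.] 0.78 [ 0.4125 -0.2152  0.02  ]
knob [250. 261.] 0.69 [ 0.4467 -0.2975  0.02  ]
knob [266. 338.] 0.67 [ 0.4966 -0.2303  0.02  ]
ptr [290. 345.] 0.87 [ 0.5157 -0.2309  0.04  ]
ptr [201. 339.] 0.82 [ 0.422  -0.2002  0.04  ]
ptr [271. 252.] 0.76 [ 0.4568 -0.3098  0.04  ]
ptr [149. 401.] 0.57 [ 0.3992 -0.1318  0.04  ]
```

View pics/w4.png

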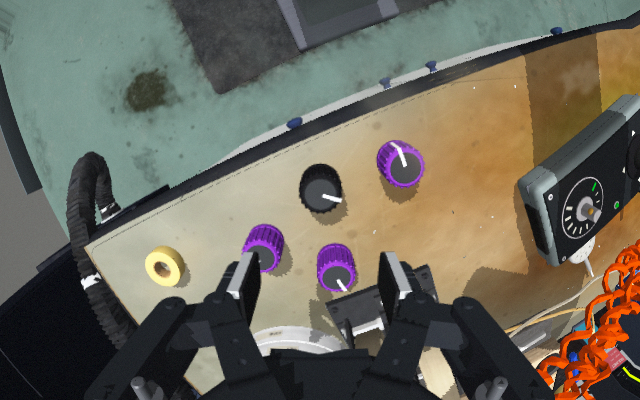

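View pics/r4.png

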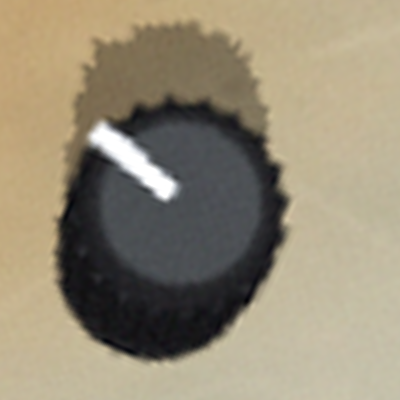

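```bash
python3 -m creep '{"hand":[62,62,62,62,62],"delta_pos":[[-0.0018,0.002,0.045],[0,0,0.045],[0,0,0.045],[0,0,0.035],[0,0,0.02]],"turn":[0,0,0,0,0]}'
python3 - <<'E'
from h import *
st()
c=shot('wrist','w5.png')
E
```

```text
clock: 5.3
tcp_pos: [0.4094, -0.2106, 0.0174]
orientation: [-0.001, 0.203, 0.979, 0.001]
wrist_force: [-0.3, 0.4, 0.5]
finger_gap: 0.0621
t 5.3 tcp [ 0.4094 -0.2106  0.0174] x [-0.917  0.398  0.003] y [0.398 0.917 0.001] z [-0.003  0.003 -1.   ] F [-0.3  0.4  0.5] M [-0.01  0.02  0.02] gap 0.0621 q [-0.65  0.3  -0.59  0.69  0.   -0.24]
```

View pics/w5.png

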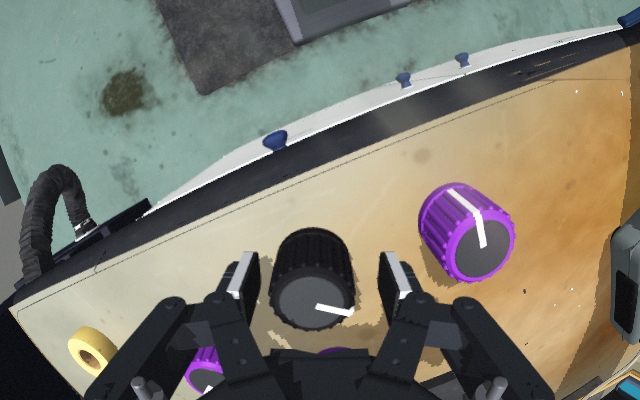

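Run:
```python
from h import *
s=st()
c=env.read_camera('wrist')
print(atz(c,302,313,.04,True), atz(c,302,313,.04,True)-np.array(s['tcp_pos']), atz(c,311,350,.04,True))
r=rot(s['orientation']).as_matrix(); d=atz(c,302,313,.04,True)-np.array(s['tcp_pos']); print('tool',d@r)
cv2.imwrite('pics/r5.png',rect(c,.41,-.214,.03,.04))
```

```text
t 5.35 tcp [ 0.4084 -0.2099  0.0157] x [-0.917  0.398  0.006] y [0.398 0.917 0.002] z [-0.005  0.004 -1.   ] F [-1.2  0.1 -2. ] M [ 0.01  0.07 -0.03] gap 0.0621 q [-0.65  0.3  -0.59  0.69  0.   -0.24]
[ 0.4067117  -0.21148393  0.04      ] [-0.00169652 -0.00158799  0.02428559] [ 0.41811181 -0.19868313  0.04      ]
tool [ 0.00107539 -0.00208194 -0.02428372]
```

View pics/r5.png

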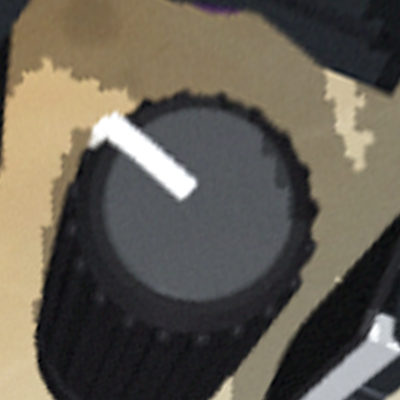

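```bash
python3 -m creep '{"hand":[55,45,38,36,36],"delta_pos":[[0,-0.0025,-0.003],[0,0,0],[0,0,0],[0,0,0],[0,0,0]],"turn":[0,0,0,0,0]}' 60
python3 -c "
from h import *
st()"
python3 -m creep '{"hand":[30,30,30,30,30],"delta_pos":[[0,0,0],[0,0,0],[0,0,0],[0,0,0],[0,0,0]],"turn":[0,0,0,0,0]}' 60
python3 - <<'E'
from h import *
st()
c=shot('wrist','w6.png')
E
```

```text
clock: 5.82
tcp_pos: [0.4112, -0.2159, 0.0246]
orientation: [0.002, 0.204, 0.979, -0.0]
wrist_force: [0.4, 2.0, 7.0]
finger_gap: 0.0391
t 5.82 tcp [ 0.4112 -0.2159  0.0246] x [-0.917  0.4   -0.004] y [ 0.4    0.917 -0.   ] z [ 0.004 -0.002 -1.   ] F [0.4 2.  7. ] M [0.38 0.02 0.08] gap 0.0391 q [-0.66  0.29 -0.58  0.7   0.   -0.25]
clock: 6.23
tcp_pos: [0.4113, -0.2159, 0.0246]
orientation: [0.002, 0.204, 0.979, -0.0]
wrist_force: [0.5, 1.5, 5.6]
finger_gap: 0.0389
t 6.23 tcp [ 0.4113 -0.2159  0.0246] x [-0.917  0.4   -0.004] y [0.4   0.917 0.   ] z [ 0.004 -0.002 -1.   ] F [0.5 1.5 5.6] M [0.42 0.03 0.04] gap 0.0389 q [-0.66  0.29 -0.58  0.7   0.   -0.25]
```

View pics/w6.png

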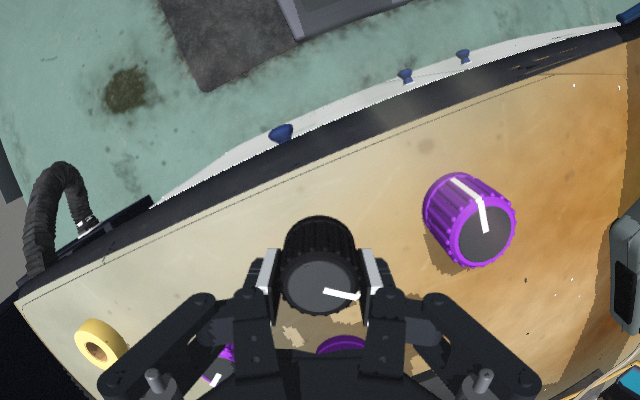

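```bash
python3 -m creep '{"hand":[30,30,30,30,30],"delta_pos":[[0,0,-0.02],[0,0,-0.04],[0,0,-0.04],[0,0,-0.04],[0,0,-0.03]],"turn":[0,0,0,0,0]}'
cat >> h.py <<'E'
def knobmeas(c,s,fn):
    r=rot(s['orientation']).as_matrix(); t=np.array(s['tcp_pos'])
    # rays to plane tool z = k
    d=c['depth']
    R_=rot(c['orientation']).as_matrix()
    print('depth cap',d[280:296:5,300:325:8])
    row,col=290,312
    for (row,col) in [(288,305),(280,320),(295,330)]:
        o,dd=ray(c,row,col,True); dd=dd/(R_[:,2]@dd); p=o+dd*d[row,col]; print('pt tool',np.round((p-t)@r,4))
def toolrect(c,s,zt,half=.03,n=400):
    r=rot(s['orientation']).as_matrix(); t=np.array(s['tcp_pos']); g=np.linspace(half,-half,n)
    mr=np.zeros((n,n),np.float32);mc=mr.copy()
    for i in range(n):
        for j in range(n):
            # rows: world-like; up = tool -x , left = tool +y  (view from above)
            mr[i,j],mc[i,j]=proj(c,t+r@np.array([-g[i],g[j],zt]),True)
    return cv2.remap(c['pixels'][:,:,::-1].copy(),mc,mr,cv2.INTER_CUBIC)
E
python3 - <<'E'
from h import *
s=st()
c=shot('wrist','w7.png'); s=env.get_state()
knobmeas(c,s,'')
cv2.imwrite('pics/r7.png',toolrect(c,s,-.0165))
E
```

```text
clock: 6.7
tcp_pos: [0.4106, -0.216, 0.1625]
orientation: [0.002, 0.204, 0.979, -0.001]
wrist_force: [0.8, -0.5, -0.1]
finger_gap: 0.0395
t 6.7 tcp [ 0.4106 -0.216   0.1625] x [-0.916  0.4   -0.005] y [ 0.4    0.916 -0.001] z [ 0.004 -0.003 -1.   ] F [ 0.8 -0.5 -0.1] M [-0.09  0.03 -0.02] gap 0.0395 q [-0.66  0.14 -0.38  1.05  0.   -0.25]
depth cap [[0.13480468 0.13483275 0.13520464 0.13517688]
 [0.13559347 0.13506423 0.13546182 0.1356349 ]
 [0.1375907  0.13608351 0.13586506 0.13728373]
 [0.13740693 0.13711679 0.13656932 0.13767023]]
pt tool [ 0.0047 -0.0053 -0.0114]
pt tool [ 0.009   0.0015 -0.0113]
pt tool [ 0.0011  0.0061 -0.012 ]
```

View pics/r7.png

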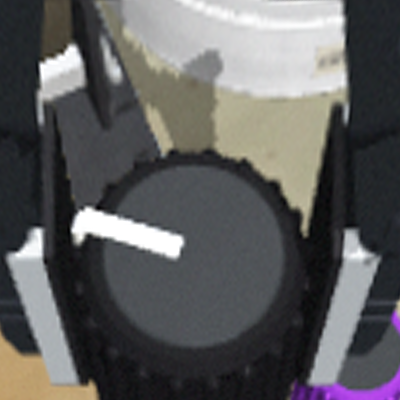

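Run:
```python
from h import *
a=cv2.imread('pics/w6.png')[200:360,230:410]; b=cv2.imread('pics/w7.png')[200:360,230:410]
cv2.imwrite('pics/cmp.png',cv2.resize(np.hstack([a,b]),None,fx=2.2,fy=2.2,interpolation=cv2.INTER_CUBIC))
c=env.read_camera('wrist'); s=st(); r=rot(s['orientation']).as_matrix(); t=np.array(s['tcp_pos'])
R_=rot(c['orientation']).as_matrix()
print('cam in tool',(np.array(c['origin'])-t)@r, 'axis',R_[:,2]@r)
for row,col in [(150,300),(180,350),(120,330),(200,250),(230,300),(230,340)]:
    o,dd=ray(c,row,col,True); dd=dd/(R_[:,2]@dd); p=o+dd*c['depth'][row,col]; print(row,col,np.round(p,4))
m=np.zeros((400,640),bool);
```

```text
t 6.8 tcp [ 0.4125 -0.2174  0.1642] x [-0.916  0.4   -0.011] y [ 0.4    0.916 -0.003] z [ 0.009 -0.007 -1.   ] F [ 0.5 -0.2  0.4] M [ 0.01 -0.01 -0.02] gap 0.0394 q [-0.66  0.14 -0.38  1.05  0.   -0.25]
cam in tool [ 0.08478827  0.00031592 -0.13376955] axis [-0.32688765  0.00133913  0.94506226]
150 300 [ 0.3768 -0.2215 -0.0005]
180 350 [ 4.245e-01 -1.882e-01 -4.000e-04]
120 330 [ 0.3616 -0.1832 -0.0015]
200 250 [ 0.4031 -0.291  -0.0008]
230 300 [ 0.3903 -0.2174  0.1579]
230 340 [ 0.4008 -0.1998  0.1524]
```

View pics/cmp.png

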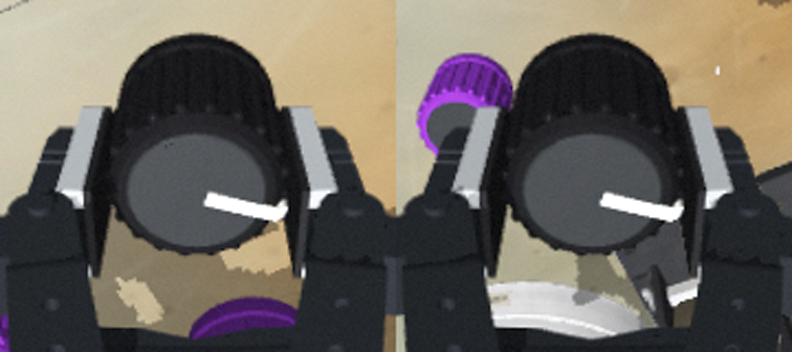

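```bash
python3 -m creep '{"hand":[30,30,30,30,30],"delta_pos":[[-0.0015,0.02,-0.0013],[-0.0015,0.0386,-0.0013],[-0.0015,0.0386,-0.0013],[-0.0015,0.0386,-0.0013],[-0.0015,0.0386,-0.0013]],"turn":[0,0,0,0,0]}'
python3 -m creep '{"hand":[30,30,30,30,30],"delta_pos":[[-0.0015,0.0386,-0.0013],[-0.0015,0.0386,0],[-0.0015,0.0386,0],[-0.0015,0.0386,0],[-0.0015,0.02,0]],"turn":[0,0,0,0,0]}'
python3 -m creep '{"hand":[30,30,30,30,30],"delta_pos":[[0,0.0386,0],[0,0,0],[0,0,0],[0,0,0],[0,0,0]],"turn":[0,0,0,0,0]}'
python3 - <<'E'
from h import *
s0=st()
c=shot('wrist','w8.png'); s=st()
for S in (s0,s):
    r=rot(S['orientation']).as_matrix(); t=np.array(S['tcp_pos'])
    print('cam in tool',(np.array(c['origin'])-t)@r)
knobmeas(c,s,'')
E
```

```text
clock: 7.22
tcp_pos: [0.4712, -0.0886, 0.1637]
orientation: [0.0, 0.205, 0.979, 0.0]
wrist_force: [0.1, -0.3, -0.7]
finger_gap: 0.0393
clock: 7.63
tcp_pos: [0.5332, 0.0385, 0.1646]
orientation: [0.001, 0.203, 0.979, 0.001]
wrist_force: [0.7, -0.6, -0.4]
finger_gap: 0.0392
clock: 8.05
tcp_pos: [0.544, 0.0632, 0.1644]
orientation: [-0.0, 0.205, 0.979, -0.0]
wrist_force: [0.1, -0.6, -2.0]
finger_gap: 0.0392
t 8.05 tcp [0.544  0.0632 0.1644] x [-0.916  0.401  0.   ] y [ 0.401  0.916 -0.   ] z [-0. -0. -1.] F [ 0.1 -0.6 -2. ] M [ 0.02 -0.06 -0.02] gap 0.0392 q [-0.03  0.3  -0.17  1.1  -0.    0.38]
t 8.1 tcp [0.5441 0.0631 0.1645] x [-0.916  0.401  0.   ] y [ 0.401  0.916 -0.   ] z [-0. -0. -1.] F [0.5 0.1 0.1] M [-0.04  0.01 -0.02] gap 0.0393 q [-0.03  0.3  -0.17  1.1  -0.    0.38]
cam in tool [ 0.08479898  0.00029929 -0.13145325]
cam in tool [ 0.08490657  0.00040698 -0.13138477]
depth cap [[0.13465245 0.13531141 0.13507584 0.13415101]
 [0.1366528  0.13550556 0.13571544 0.13514271]
 [0.13751699 0.1375532  0.13679017 0.1357677 ]
 [0.13818543 0.13742231 0.13723534 0.13743462]]
pt tool [ 0.0026 -0.0057 -0.0156]
pt tool [ 0.0072  0.0011 -0.0157]
pt tool [-0.0014  0.0057 -0.0156]
```

View pics/w8.png

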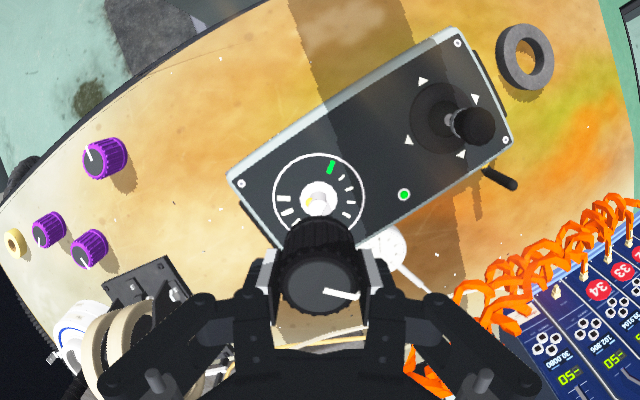

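Run:
```python
from h import *
c=env.read_camera('wrist'); s=env.get_state()
a=toolrect(c,s,-.0156)
b=rect(c,.543,.064,.045,.052)
# ring fit
P=[]
g=cv2.cvtColor(b,cv2.COLOR_BGR2GRAY); cen=np.array([200.,200.])
for it in range(4):
    P=[]
    for t in np.linspace(0,2*np.pi,240,endpoint=False):
        u=np.array([-np.cos(t),-np.sin(t)]); rr=np.arange(150,182); p=cen[:,None]+u[:,None]*rr
        if p.min()<1 or p.max()>398: continue
        v=g[p[0].astype(int),p[1].astype(int)]; w=np.where(v>150)[0]
        if len(w)>2 and np.ptp(w)<14: P.append(cen+u*rr[w].mean())
    P=np.array(P)
    for k in range(4):
        A=np.c_[2*P,np.ones(len(P))]; q=np.linalg.lstsq(A,(P**2).sum(1),rcond=None)[0]; cc=q[:2]; r=np.sqrt(q[2]+cc@cc)
        e=abs(np.hypot(*(P-cc).T)-r); P=P[e<max(1.5,2*np.median(e))]
    cen=cc
mm=.09/399
print('ring',.543+.045-cen[0]*mm,.064+.045-cen[1]*mm,r*mm,len(P))
b2=b.copy(); cv2.circle(b2,(int(cen[1]),int(cen[0])),int(r),(0,0,255),1)
hsv=cv2.cvtColor(a,cv2.COLOR_BGR2HSV); gr=hsv[:,:,2]
m=((gr>60)&(gr<110)&(hsv[:,:,1]<70)).astype(np.uint8); n,l,stt,ce=cv2.connectedComponentsWithStats(cv2.morphologyEx(m,cv2.MORPH_OPEN,np.ones((5,5),np.uint8)))
for i in range(1,n):
    if stt[i,4]>3000: print('comp',stt[i],ce[i])
i=max(range(1,n),key=lambda i: stt[i,4] if abs(ce[i][0]-200)<40 and abs(ce[i][1]-230)<60 else 0)
cn,_=cv2.findContours((l==i).astype(np.uint8),cv2.RETR_EXTERNAL,cv2.CHAIN_APPROX_NONE)
h=cv2.convexHull(max(cn,key=len)); (x,y),R0=cv2.minEnclosingCircle(h); el=cv2.fitEllipse(h); print('circ',x,y,R0*.15,'ell',el)
print('knob in tool x',-(0.03-el[0][1]*.06/399),'y',.03-el[0][0]*.06/399)
w=((gr>170)&(hsv[:,:,1]<50)); ys,xs=np.nonzero(w); k=np.hypot(xs-el[0][0],ys-el[0][1])<125; k&=np.hypot(xs-el[0][0],ys-el[0][1])<122
xs,ys=xs[k],ys[k]; k=(xs<200)&(xs>60)
print('white n',k.sum()); 
vx=cv2.fitLine(np.c_[xs[k],ys[k]].astype(np.float32),cv2.DIST_HUBER,0,.01,.01).ravel(); print(vx,np.ptp(xs[k]),np.ptp(ys[k]))
cv2.ellipse(a,el,(0,0,255),1)
cv2.imwrite('pics/r8.png',np.hstack([a,b2]))
```

```text
ring 0.5426353845366584 0.0637650651318721 0.03774643376540717 166
comp [  102   123   190   190 26210] [200.95616177 219.393781  ]
circ 196.93101501464844 217.68626403808594 14.439502716064453 ell ((196.6874542236328, 217.92039489746094), (190.3311767578125, 191.21658325195312), 153.9029998779297)
knob in tool x 0.002769984195106906 y 0.0004229392144913073
white n 2603
[  0.9638709   0.2663699 131.87784   194.8943   ] 110 52
```

View pics/r8.png

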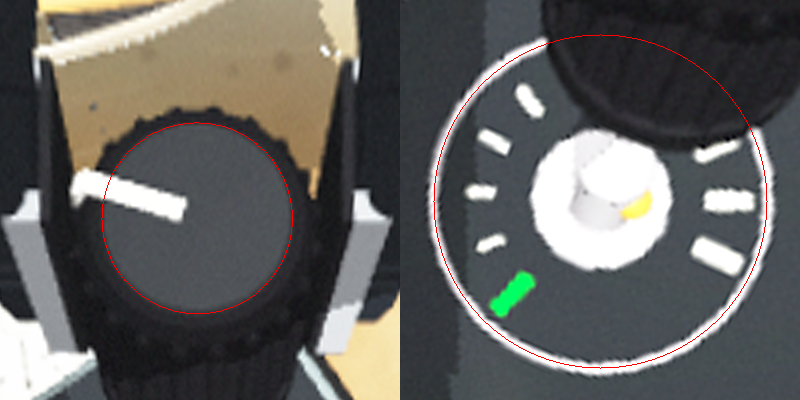

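Run:
```python
from h import *
c=env.read_camera('wrist')
b=rect(c,.5426,.0638,.014,.078,560)
cv2.imwrite('pics/r9.png',b)
r,k=proj(c,(.5426,.0638,.078),True); r=int(r);k=int(k); print(r,k)
cv2.imwrite('pics/r9b.png',cv2.resize(c['pixels'][r-25:r+25,k-30:k+30,::-1],None,fx=10,fy=10,interpolation=cv2.INTER_LANCZOS4))
```

```text
209 318
```

View pics/r9.png

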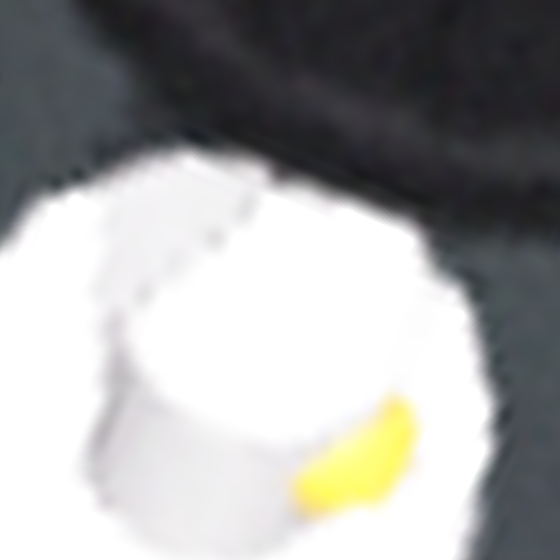

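```bash
python3 -m creep '{"hand":[30,30,30,30,30],"delta_pos":[[-0.0014,-0.0009,0.01],[0,0,0.02],[0,0,0.02],[0,0,0.015],[0,0,0.005]],"turn":[0.7,0.7,0,0,0]}'
python3 -m creep '{"hand":[30,30,30,30,30],"delta_pos":[[0,0,0],[0,0,0],[0,0,0],[0,0,0],[0,0,0]],"turn":[0,0,0,0,0]}'
python3 - <<'E'
from h import *
c=shot('wrist','w10.png',(180,340,200,440),3); s=st()
r=rot(s['orientation']).as_matrix(); print('knob est',np.array(s['tcp_pos'])+r@[.0028,.0004,.0244])
c=shot('scene','s10.png',(150,230,250,350),6)
for t,z in [('shaft_tip',.078),('knob_center',.1)]:
    for d in env.pinpoint('scene',t): print(t,np.round(d['location']),round(d['score'],2))
E
```

```text
clock: 8.62
tcp_pos: [0.5439, 0.0621, 0.1067]
orientation: [-0.001, 0.264, 0.964, -0.0]
wrist_force: [0.5, -0.5, -0.4]
finger_gap: 0.039
clock: 9.03
tcp_pos: [0.5459, 0.0628, 0.1094]
orientation: [0.001, 0.264, 0.965, 0.0]
wrist_force: [-0.4, -0.6, -1.4]
finger_gap: 0.0393
t 9.08 tcp [0.5458 0.0628 0.1092] x [-0.861  0.509 -0.001] y [0.509 0.861 0.001] z [ 0.001  0.    -1.   ] F [ 0.3  0.4 -0.5] M [-0.03  0.03  0.02] gap 0.0391 q [-0.03  0.34 -0.26  0.98  0.    0.5 ]
knob est [0.54359439 0.06459237 0.08483152]
shaft_tip [192. 303.] 0.64
knob_center [250. 374.] 0.74
knob_center [268. 378.] 0.55
knob_center [254. 325.] 0.52
knob_center [192. 302.] 0.4
```

View pics/w10.png

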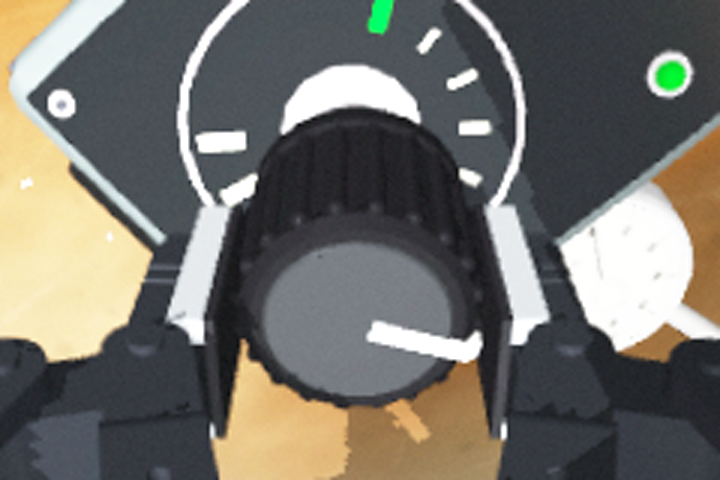

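View pics/s10.png

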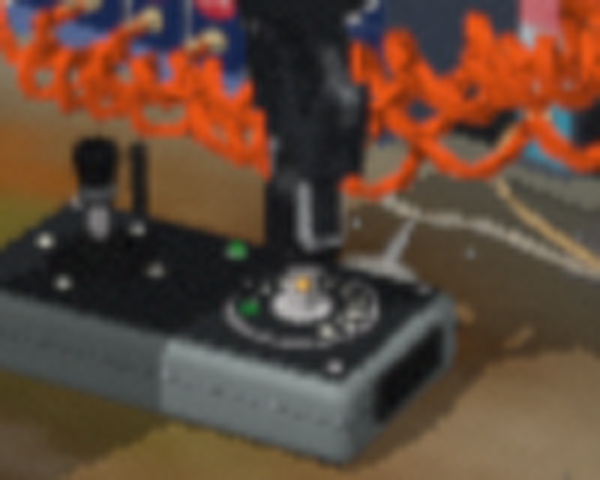

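```bash
python3 -m creep '{"hand":[30,30,30,30,30],"delta_pos":[[0.0006,-0.0015,0.0025],[0,0,0.0025],[0,0,0.0025],[0,0,0.0025],[0,0,0]],"turn":[0,0,0,0,0]}'
python3 -c "
from h import *
s=st()
r=rot(s['orientation']).as_matrix(); print('knob est',np.array(s['tcp_pos'])+r@[.0028,.0004,.0244])"
```

```text
clock: 9.65
tcp_pos: [0.5439, 0.0621, 0.0999]
orientation: [-0.0, 0.264, 0.965, -0.0]
wrist_force: [-0.6, -1.3, 0.7]
finger_gap: 0.0391
t 9.65 tcp [0.5439 0.0621 0.0999] x [-0.861  0.509  0.001] y [ 0.509  0.861 -0.   ] z [-0.001  0.    -1.   ] F [-0.6 -1.3  0.7] M [0.07 0.06 0.03] gap 0.0391 q [-0.03  0.35 -0.27  0.96  0.    0.5 ]
knob est [0.54163832 0.06382939 0.07549053]
```

```bash
python3 -m creep '{"hand":[30,30,30,30,30],"delta_pos":[[0,0,0.0025],[0,0,0.0025],[0,0,0],[0,0,0],[0,0,0]],"turn":[0,0,0,0,0]}'
python3 -c "
from h import *
s=st()
r=rot(s['orientation']).as_matrix(); print('knob est',np.array(s['tcp_pos'])+r@[.0028,.0004,.0244])"
```

```text
clock: 10.07
tcp_pos: [0.5443, 0.0621, 0.0965]
orientation: [0.0, 0.264, 0.965, 0.0]
wrist_force: [-0.9, -0.4, 0.2]
finger_gap: 0.0393
t 10.07 tcp [0.5443 0.0621 0.0965] x [-0.861  0.509  0.   ] y [0.509 0.861 0.   ] z [ 0.  0. -1.] F [-0.9 -0.4  0.2] M [-0.01 -0.01 -0.01] gap 0.0393 q [-0.03  0.35 -0.28  0.95  0.    0.5 ]
knob est [0.54207831 0.06383546 0.07213946]
```

```bash
python3 -m creep '{"hand":[30,30,30,30,30],"delta_pos":[[0,0,0.0025],[0,0,0.0025],[0,0,0.0025],[0,0,0],[0,0,0]],"turn":[0,0,0,0,0]}'
python3 -c "
from h import *
s=st()
r=rot(s['orientation']).as_matrix(); print('knob est',np.array(s['tcp_pos'])+r@[.0028,.0004,.0244])"
```

```text
clock: 10.48
tcp_pos: [0.544, 0.0619, 0.0901]
orientation: [-0.0, 0.264, 0.965, -0.0]
wrist_force: [0.1, -1.6, -0.8]
finger_gap: 0.0393
t 10.48 tcp [0.544  0.0619 0.0901] x [-0.861  0.509  0.   ] y [ 0.509  0.861 -0.001] z [-0.001 -0.    -1.   ] F [ 0.1 -1.6 -0.8] M [-0.33  0.14 -0.07] gap 0.0393 q [-0.03  0.35 -0.28  0.93 -0.    0.5 ]
knob est [0.54175936 0.06362977 0.06571664]
```

Run:
```python
from h import *
c=shot('wrist','w11.png',(180,340,200,440),3); s=st()
knobmeas(c,s,'')
c=shot('scene','s11.png',(150,230,250,350),6)
```

```text
t 10.53 tcp [0.544  0.0619 0.0901] x [-0.861  0.509  0.   ] y [ 0.509  0.861 -0.001] z [-0.001 -0.    -1.   ] F [-0.4 -1.1 -1.2] M [-0.37  0.17 -0.01] gap 0.0392 q [-0.03  0.35 -0.28  0.93 -0.    0.5 ]
depth cap [[0.13556184 0.1345142  0.13553773 0.13536382]
 [0.1357316  0.13578694 0.13510107 0.13666591]
 [0.1375828  0.13570602 0.13680473 0.13574608]
 [0.13848859 0.1372302  0.13705994 0.        ]]
pt tool [ 0.0022 -0.0059 -0.0151]
pt tool [ 0.0072  0.0009 -0.016 ]
pt tool [-0.0011  0.0055 -0.0161]
```

View pics/w11.png

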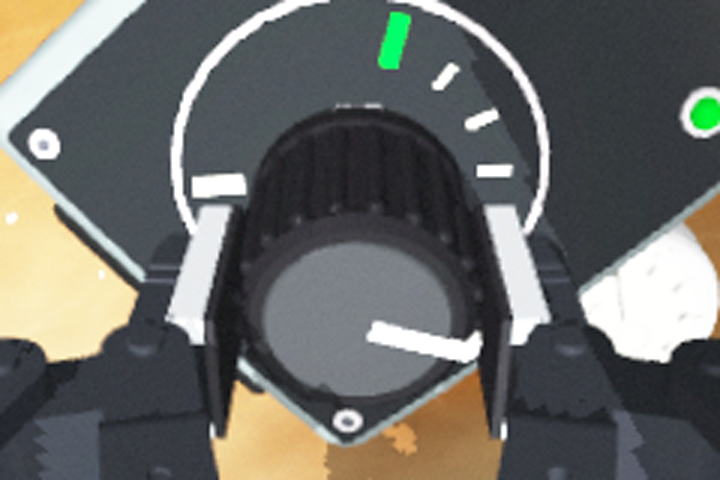

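View pics/s11.png

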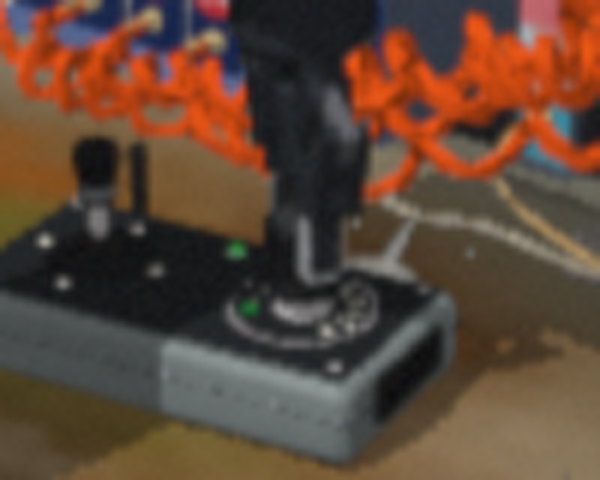

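The knob hasn't slipped in the grip, and it is on the shaft with its underside 12 mm below the tip. I'll keep pushing.

```bash
python3 -m creep '{"hand":[30,30,30,30,30],"delta_pos":[[0,0,0.0025],[0,0,0.0025],[0,0,0.0025],[0,0,0],[0,0,0]],"turn":[0,0,0,0,0]}'
python3 -c "
from h import *
s=st()
r=rot(s['orientation']).as_matrix(); print('knob est',np.array(s['tcp_pos'])+r@[.0028,.0004,.0244])"
python3 -m creep '{"hand":[30,30,30,30,30],"delta_pos":[[0,0,0.0025],[0,0,0.0025],[0,0,0.002],[0,0,0],[0,0,0]],"turn":[0,0,0,0,0]}'
python3 -c "
from h import *
s=st()
r=rot(s['orientation']).as_matrix(); print('knob est',np.array(s['tcp_pos'])+r@[.0028,.0004,.0244])"
```

```text
clock: 11.0
tcp_pos: [0.5439, 0.062, 0.084]
orientation: [-0.0, 0.264, 0.965, -0.0]
wrist_force: [-1.8, -2.7, -2.7]
finger_gap: 0.0388
t 11.0 tcp [0.5439 0.062  0.084 ] x [-0.861  0.509  0.001] y [ 0.509  0.861 -0.   ] z [-0.001  0.    -1.   ] F [-1.8 -2.7 -2.7] M [-0.46  0.34  0.03] gap 0.0388 q [-0.03  0.36 -0.29  0.92 -0.    0.5 ]
knob est [0.54168207 0.06375927 0.05959758]
clock: 11.42
tcp_pos: [0.5447, 0.0625, 0.0796]
orientation: [0.0, 0.264, 0.965, 0.001]
wrist_force: [-2.6, -0.3, 4.9]
finger_gap: 0.0392
t 11.42 tcp [0.5447 0.0625 0.0796] x [-0.861  0.509 -0.001] y [0.509 0.861 0.001] z [ 0.001  0.001 -1.   ] F [-2.6 -0.3  4.9] M [ 0.02  0.58 -0.05] gap 0.0392 q [-0.03  0.36 -0.3   0.91  0.    0.5 ]
knob est [0.54254213 0.06428171 0.0552183 ]
```

```bash
python3 -m creep '{"hand":[30,30,30,30,30],"delta_pos":[[0,0,0.0015],[0,0,0.001],[0,0,0],[0,0,0],[0,0,0]],"turn":[0,0,0,0,0]}'
python3 - <<'E'
from h import *
c=shot('wrist','w12.png',(180,340,200,440),3); s=st()
r=rot(s['orientation']).as_matrix(); print('knob est',np.array(s['tcp_pos'])+r@[.0028,.0004,.0244])
d=c['depth']; R_=rot(c['orientation']).as_matrix()
for (row,col) in [(288,305),(280,320),(295,330),(285,310)]:
        o,dd=ray(c,row,col,True); dd=dd/(R_[:,2]@dd); p=o+dd*d[row,col]; print('top z',np.round(p,4))
E
```

```text
clock: 11.83
tcp_pos: [0.5448, 0.0625, 0.0795]
orientation: [0.001, 0.264, 0.965, 0.001]
wrist_force: [-7.4, 0.9, 18.3]
finger_gap: 0.0392
t 11.88 tcp [0.5448 0.0625 0.0795] x [-0.861  0.509 -0.002] y [0.509 0.861 0.002] z [ 0.002  0.001 -1.   ] F [-7.  -0.4 18. ] M [-0.1   1.63 -0.01] gap 0.0394 q [-0.03  0.36 -0.3   0.9   0.    0.5 ]
knob est [0.54265067 0.0642717  0.05514063]
top z [0.5397 0.0586 0.095 ]
top z [0.5392 0.0668 0.0951]
top z [0.549  0.0664 0.095 ]
top z [0.5386 0.062  0.0963]
```

View pics/w12.png

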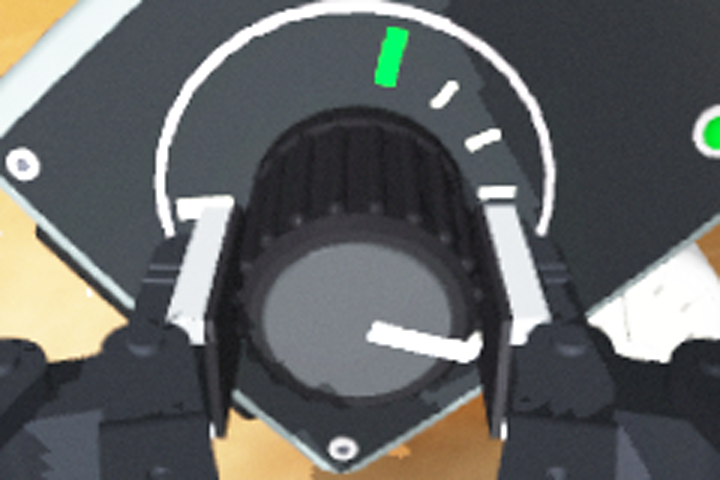

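The knob is fully home: its top is at z = 0.095 and it meets hard contact. Next I'll ease the pressure and turn it anticlockwise.

```bash
python3 -m creep '{"hand":[30,30,30,30,30],"delta_pos":[[0,0,-0.0022],[0,0.0001,0],[0,0.0003,0],[0,0.0003,0],[0,0.0003,0]],"turn":[0,-0.5,-1,-1,-1]}'
python3 -c "
from h import *
s=st()"
python3 -m creep '{"hand":[30,30,30,30,30],"delta_pos":[[0,0.0003,0],[0,0.0003,0],[0,0.0003,0],[0,0.0003,0],[0,0.0003,0]],"turn":[-1,-1,-1,-1,-1]}'
python3 -c "
from h import *
s=st()
r=rot(s['orientation']).as_matrix(); print('knob est',np.array(s['tcp_pos'])+r@[.0028,.0004,.0244])"
```

```text
clock: 12.3
tcp_pos: [0.546, 0.0633, 0.0796]
orientation: [0.001, 0.112, 0.994, 0.001]
wrist_force: [-2.2, 1.7, 7.0]
finger_gap: 0.0392
t 12.3 tcp [0.546  0.0633 0.0796] x [-0.975  0.222 -0.003] y [0.222 0.975 0.002] z [ 0.003  0.001 -1.   ] F [-2.2  1.7  7. ] M [ 0.28  0.4  -0.18] gap 0.0392 q [-0.03  0.37 -0.3   0.91  0.    0.19]
clock: 12.72
tcp_pos: [0.5453, 0.0649, 0.0796]
orientation: [0.001, -0.106, 0.994, 0.001]
wrist_force: [-2.8, 1.8, 7.1]
finger_gap: 0.0392
t 12.72 tcp [0.5453 0.0649 0.0796] x [-0.978 -0.211 -0.002] y [-0.211  0.978  0.002] z [ 0.002  0.002 -1.   ] F [-2.8  1.8  7.1] M [ 0.31  0.61 -0.26] gap 0.0392 q [-0.03  0.37 -0.3   0.91  0.   -0.24]
knob est [0.54252717 0.06476087 0.05517823]
```

```bash
python3 -m creep '{"hand":[30,30,30,30,30],"delta_pos":[[0,0.0003,0],[0,0.0003,0],[0,0.0003,0],[0,0.0003,0],[0,0.0003,0]],"turn":[-1,-1,-1,-1,-1]}'
python3 -m creep '{"hand":[30,30,30,30,30],"delta_pos":[[0,0.0003,0],[0,0.0003,0],[0,0.0003,0],[0,0,0],[0,0,0]],"turn":[-1,-1,-1,-0.5,0]}'
python3 - <<'E'
from h import *
c=shot('wrist','w13.png',(160,340,180,460),2.8); s=st()
r=rot(s['orientation']).as_matrix(); print('knob est',np.array(s['tcp_pos'])+r@[.0028,.0004,.0244],'ptr',.763+(np.arctan2(r[1,0],r[0,0])-2.608)%6.2832)
cv2.imwrite('pics/r13.png',rect(c,.5426,.0638,.035,.095))
E
```

```text
clock: 13.13
tcp_pos: [0.5444, 0.0658, 0.0796]
orientation: [0.001, -0.319, 0.948, 0.001]
wrist_force: [-4.3, -0.2, 8.7]
finger_gap: 0.0394
clock: 13.55
tcp_pos: [0.5435, 0.0662, 0.0796]
orientation: [0.0, -0.458, 0.889, 0.0]
wrist_force: [-5.4, 0.6, 9.2]
finger_gap: 0.039
t 13.6 tcp [0.5435 0.0662 0.0796] x [-0.581 -0.814 -0.001] y [-0.814  0.581  0.   ] z [ 0.     0.001 -1.   ] F [-5.1  0.5  9.2] M [-0.01  1.05 -0.01] gap 0.0392 q [-0.03  0.36 -0.3   0.91  0.   -0.98]
knob est [0.54159237 0.06413463 0.05517938] ptr 2.247022473621967
```

View pics/w13.png

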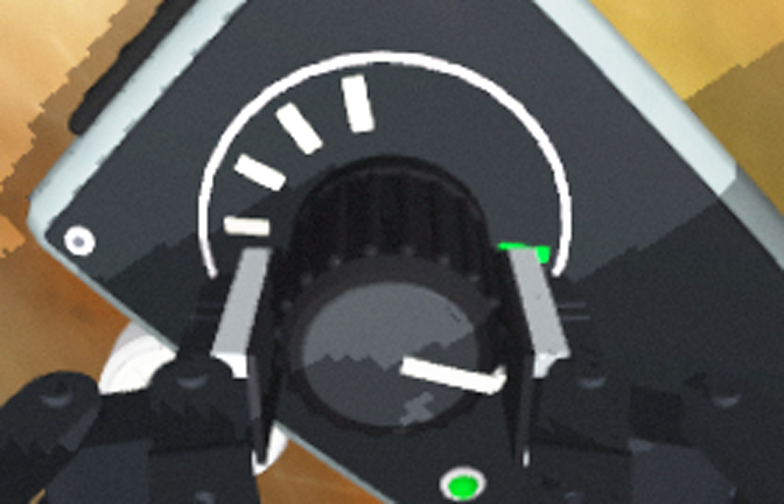

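View pics/r13.png

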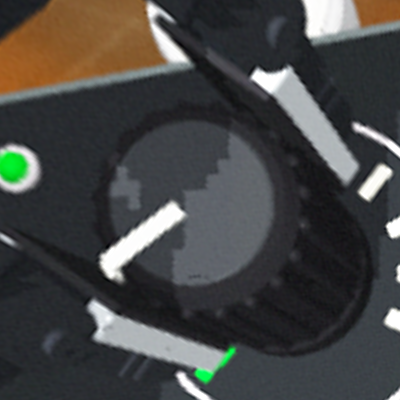

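```bash
python3 -m creep '{"hand":[30,30,30,30,30],"delta_pos":[[0,0.0003,0],[0,0.0003,0],[0,0,0],[0,0,0],[0,0,0]],"turn":[-1,-1,0,0,0]}'
python3 - <<'E'
from h import *
c=shot('wrist','w14.png',(160,340,180,460),2.8); s=st()
r=rot(s['orientation']).as_matrix(); print('knob est',np.array(s['tcp_pos'])+r@[.0028,.0004,.0244],'ptr',.763+(np.arctan2(r[1,0],r[0,0])-2.608)%6.2832)
a=rect(c,.5426,.0638,.035,.095); cv2.imwrite('pics/r14.png',a)
for d in env.pinpoint('wrist','knob_pointer'): print('ptr',np.round(d['location']),round(d['score'],2),np.round(atz(c,*d['location'],.095,True),4))
for d in env.pinpoint('wrist','knob_center'): print('c',np.round(d['location']),round(d['score'],2),np.round(atz(c,*d['location'],.075,True),4))
E
```

```text
clock: 14.02
tcp_pos: [0.543, 0.0662, 0.0796]
orientation: [0.0, -0.533, 0.846, 0.0]
wrist_force: [-5.7, 0.1, 9.7]
finger_gap: 0.0396
t 14.07 tcp [0.543  0.0662 0.0796] x [-0.432 -0.902 -0.001] y [-0.902  0.432  0.   ] z [ 0.     0.001 -1.   ] F [-6.6 -1.   9.6] M [-0.04  1.14 -0.01] gap 0.0395 q [-0.03  0.36 -0.3   0.91  0.   -1.15]
knob est [0.54146835 0.06389614 0.05516056] ptr 2.421097524102173
ptr [296. 353.] 0.81 [0.53   0.0767 0.095 ]
c [267. 319.] 0.66 [0.5422 0.0664 0.075 ]
```

View pics/r14.png

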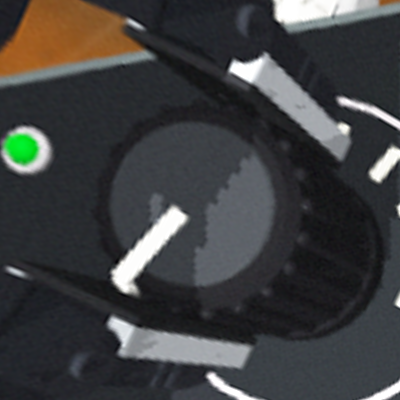

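```bash
python3 -m creep '{"hand":[30,30,30,30,30],"delta_pos":[[0,0.0003,0],[0,0,0],[0,0,0],[0,0,0],[0,0,0]],"turn":[-1,0,0,0,0]}'
python3 - <<'E'
from h import *
c=shot('wrist','w15.png',(160,340,180,460),2.8); s=st()
r=rot(s['orientation']).as_matrix(); print('knob est',np.array(s['tcp_pos'])+r@[.0028,.0004,.0244],'ptr',.763+(np.arctan2(r[1,0],r[0,0])-2.608)%6.2832)
a=rect(c,.5426,.0638,.035,.095); cv2.imwrite('pics/r15.png',a)
E
```

```text
clock: 14.58
tcp_pos: [0.5428, 0.0662, 0.0796]
orientation: [0.0, -0.569, 0.822, 0.0]
wrist_force: [-5.7, -1.0, 9.5]
finger_gap: 0.039
t 14.63 tcp [0.5428 0.0662 0.0796] x [-0.351 -0.936 -0.   ] y [-0.936  0.351  0.   ] z [-0.  0. -1.] F [-4.9 -1.   9.8] M [-0.13  1.19 -0.06] gap 0.0392 q [-0.03  0.36 -0.3   0.91  0.   -1.24]
knob est [0.54141298 0.06374831 0.05517096] ptr 2.5082664541733264
```

View pics/r15.png

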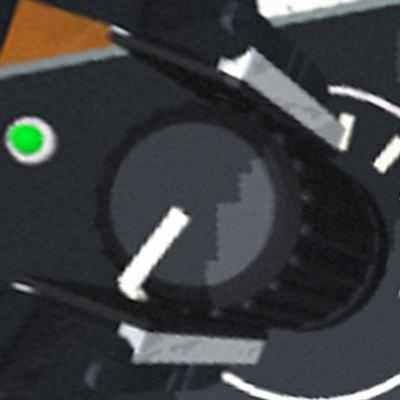

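```bash
python3 -m creep '{"hand":[60,60,60,60,60],"delta_pos":[[0,0,0],[0,0,0],[0,0,0],[0,0,0],[0,0,0]],"turn":[0,0,0,0,0]}'
python3 - <<'E'
from h import *
c=shot('wrist','w16.png',(160,340,180,460),2.8); s=st()
a=rect(c,.5426,.0638,.035,.095); cv2.imwrite('pics/r16.png',a)
E
```

```text
clock: 15.05
tcp_pos: [0.5434, 0.066, 0.0786]
orientation: [0.0, -0.569, 0.822, -0.0]
wrist_force: [0.4, -0.1, 0.1]
finger_gap: 0.0599
t 15.1 tcp [0.5433 0.066  0.0786] x [-0.352 -0.936 -0.   ] y [-0.936  0.352 -0.   ] z [ 0.  0. -1.] F [-0.4  0.  -0.1] M [ 0.01  0.04 -0.02] gap 0.0603 q [-0.03  0.36 -0.3   0.9   0.   -1.24]
```

View pics/r16.png

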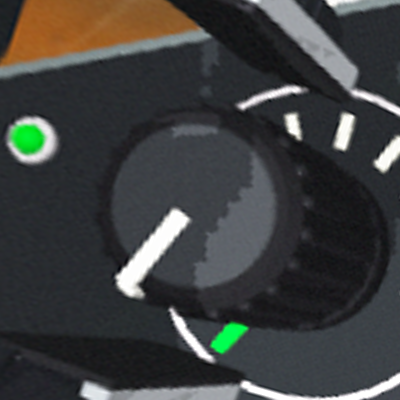

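```bash
python3 -m creep '{"hand":[60,60,60,60,60],"delta_pos":[[0,0,-0.015],[0,0,-0.03],[0,0,-0.04],[0,0,-0.03],[0,0,0]],"turn":[0,0,0,0,0]}'
python3 -m creep '{"hand":[40,20,0,0,0],"delta_pos":[[0,0,0],[0,0,0],[0,0,0],[0,0,0],[0,0,0]],"turn":[0,0,0,0,0]}'
python3 - <<'E'
from h import *
c=shot('wrist','w17.png'); s=st()
a=rect(c,.5426,.0638,.045,.095); b=rect(c,.5426,.0638,.045,.052); cv2.imwrite('pics/r17.png',np.hstack([a,b]))
for d in env.pinpoint('wrist','knob_pointer'): print('ptr',np.round(d['location']),round(d['score'],2),np.round(atz(c,*d['location'],.095,True),4))
for d in env.pinpoint('wrist','slow_mark'): print('slow',np.round(d['location']),round(d['score'],2),np.round(atz(c,*d['location'],.055,True),4))
for d in env.pinpoint('wrist','stick_head'): print('stick',np.round(d['location']),round(d['score'],2),np.round(atz(c,*d['location'],.109,True),4))
E
```

```text
clock: 15.52
tcp_pos: [0.5463, 0.066, 0.1761]
orientation: [0.004, -0.569, 0.822, -0.003]
wrist_force: [1.3, -0.5, 0.1]
finger_gap: 0.0598
clock: 15.93
tcp_pos: [0.5424, 0.066, 0.1695]
orientation: [-0.001, -0.569, 0.822, 0.001]
wrist_force: [-0.0, 0.5, -0.3]
finger_gap: 0.0007
t 15.98 tcp [0.5425 0.066  0.1697] x [-0.352 -0.936  0.001] y [-0.936  0.352  0.002] z [-0.002  0.    -1.   ] F [ 0.3  0.1 -0.7] M [ 0.05  0.02 -0.03] gap -0.0001 q [-0.03  0.29 -0.16  1.12  0.   -1.24]
ptr [329. 391.] 0.74 [0.5195 0.1935 0.095 ]
ptr [223. 343.] 0.66 [0.5272 0.0776 0.095 ]
slow [204. 337.] 0.86 [0.5288 0.0763 0.055 ]
stick [329. 393.] 0.72 [0.518  0.1805 0.109 ]
```

View pics/r17.png

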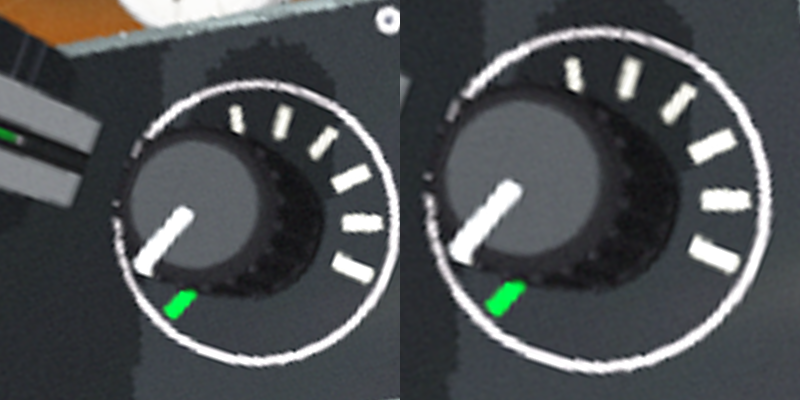

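View pics/w17.png

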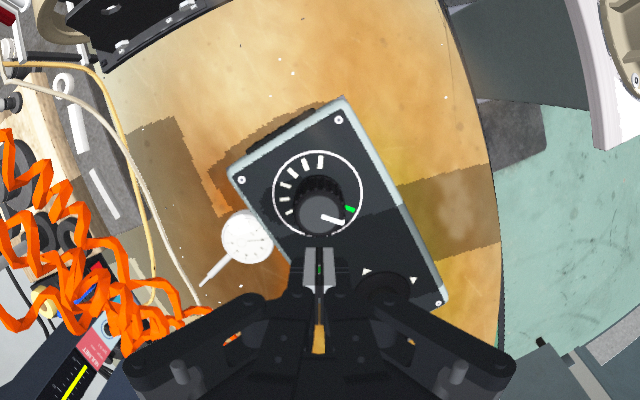

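```bash
python3 -m creep '{"hand":[60,60,60,60,60],"delta_pos":[[0,0,0],[0,0,0],[0,0,0],[0,0,0.03],[0,0,0.035]],"turn":[0,0,0,0,0]}'
python3 -m creep '{"hand":[60,60,60,60,60],"delta_pos":[[0,0,0.03],[0,0,0.0176],[0,0,0],[0,0,0],[0,0,0]],"turn":[0,0,0,0,0]}'
python3 - <<'E'
from h import *
c=shot('wrist','w18.png',(160,340,180,460),2.8); s=st()
a=rect(c,.5426,.0638,.035,.095); cv2.imwrite('pics/r18.png',a)
E
```

```text
clock: 16.55
tcp_pos: [0.5455, 0.066, 0.1205]
orientation: [0.003, -0.569, 0.822, -0.002]
wrist_force: [-0.3, -0.5, -0.2]
finger_gap: 0.0592
clock: 16.97
tcp_pos: [0.544, 0.066, 0.0817]
orientation: [0.001, -0.569, 0.822, -0.0]
wrist_force: [0.5, 0.9, 0.7]
finger_gap: 0.06
t 17.02 tcp [0.5443 0.066  0.0821] x [-0.352 -0.936 -0.001] y [-0.936  0.352 -0.002] z [ 0.002  0.    -1.   ] F [ 0.3 -0.6  0.6] M [ 0.03 -0.   -0.01] gap 0.06 q [-0.03  0.36 -0.3   0.91  0.   -1.24]
```

View pics/r18.png

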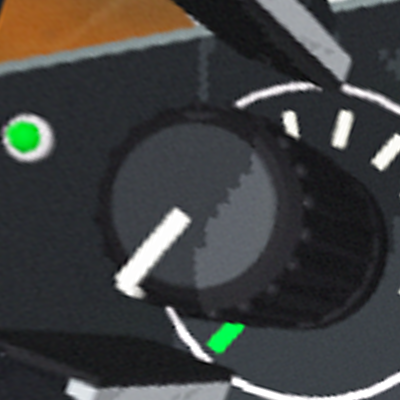

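```bash
python3 -m creep '{"hand":[45,30,30,30,30],"delta_pos":[[0,0.0005,0.001],[0,0,0],[0,0,0],[0,0,0],[0,0,0]],"turn":[0,0,0,0,0]}'
python3 -c "
from h import *
s=st()"
python3 -m creep '{"hand":[30,30,30,30,30],"delta_pos":[[0,0,0],[0,0,0],[0,0,0],[0,0,0],[0,0,0]],"turn":[0.4,0.4,0,0,0]}'
python3 - <<'E'
from h import *
c=shot('wrist','w19.png',(160,340,180,460),2.8); s=st()
a=rect(c,.5426,.0638,.035,.095); cv2.imwrite('pics/r19.png',a)
E
```

```text
clock: 17.43
tcp_pos: [0.543, 0.0665, 0.0814]
orientation: [0.001, -0.569, 0.822, -0.0]
wrist_force: [-1.7, 1.6, 6.4]
finger_gap: 0.0393
t 17.43 tcp [0.543  0.0665 0.0814] x [-0.351 -0.936 -0.001] y [-0.936  0.351 -0.001] z [ 0.001  0.001 -1.   ] F [-1.7  1.6  6.4] M [ 0.19  0.53 -0.01] gap 0.0393 q [-0.03  0.36 -0.3   0.91  0.   -1.24]
clock: 17.85
tcp_pos: [0.5433, 0.0663, 0.0814]
orientation: [0.001, -0.541, 0.841, -0.0]
wrist_force: [-1.5, 2.0, 6.0]
finger_gap: 0.0395
t 17.9 tcp [0.5433 0.0663 0.0814] x [-0.416 -0.91  -0.001] y [-0.91   0.416 -0.002] z [ 0.002  0.    -1.   ] F [-2.9  0.6  6.3] M [ 0.18  0.44 -0.16] gap 0.0391 q [-0.03  0.36 -0.3   0.91  0.   -1.17]
```

View pics/r19.png

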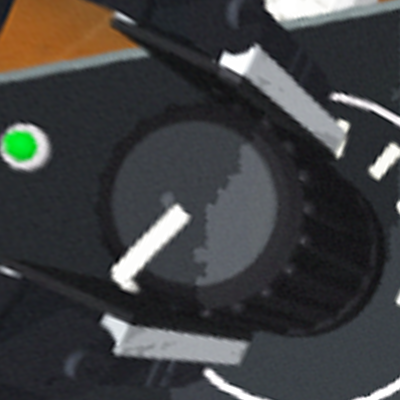

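```bash
python3 -m creep '{"hand":[45,60,60,60,60],"delta_pos":[[0,0,0],[0,0,0],[0,0,-0.015],[0,0,-0.03],[0,0,-0.03]],"turn":[0,0,0,0,0]}'
python3 -m creep '{"hand":[40,20,0,0,0],"delta_pos":[[0,0,-0.03],[0,0,0],[0,0,0],[0,0,0],[0,0,0]],"turn":[0,0,0,0,0]}'
python3 - <<'E'
from h import *
c=shot('wrist','w20.png'); s=st()
a=rect(c,.5426,.0638,.035,.095); b=rect(c,.5426,.0638,.045,.052); cv2.imwrite('pics/r20.png',np.hstack([a,b]))
for d in env.pinpoint('wrist','knob_pointer'): print('ptr',np.round(d['location']),round(d['score'],2),np.round(atz(c,*d['location'],.095,True),4))
for d in env.pinpoint('wrist','slow_mark'): print('slow',np.round(d['location']),round(d['score'],2),np.round(atz(c,*d['location'],.055,True),4))
for d in env.pinpoint('wrist','knob_center'): print('kc',np.round(d['location']),round(d['score'],2),np.round(atz(c,*d['location'],.075,True),4))
E
```

```text
clock: 18.32
tcp_pos: [0.5418, 0.0661, 0.1395]
orientation: [-0.001, -0.54, 0.841, 0.001]
wrist_force: [0.6, -0.1, 0.1]
finger_gap: 0.06
clock: 18.73
tcp_pos: [0.5419, 0.0661, 0.1626]
orientation: [-0.001, -0.54, 0.841, 0.001]
wrist_force: [0.3, 0.0, -1.0]
finger_gap: 0.0005
t 18.78 tcp [0.5419 0.0661 0.1624] x [-0.416 -0.909  0.001] y [-0.909  0.416  0.002] z [-0.002  0.    -1.   ] F [-0.5  0.1 -0.3] M [ 0.   -0.02 -0.04] gap 0.0003 q [-0.03  0.3  -0.18  1.1   0.   -1.17]
ptr [228. 342.] 0.58 [0.5292 0.0784 0.095 ]
slow [207. 335.] 0.76 [0.5313 0.0769 0.055 ]
slow [210. 315.] 0.63 [0.5473 0.0725 0.055 ]
kc [207. 317.] 0.58 [0.5416 0.0636 0.075 ]
```

View pics/r20.png

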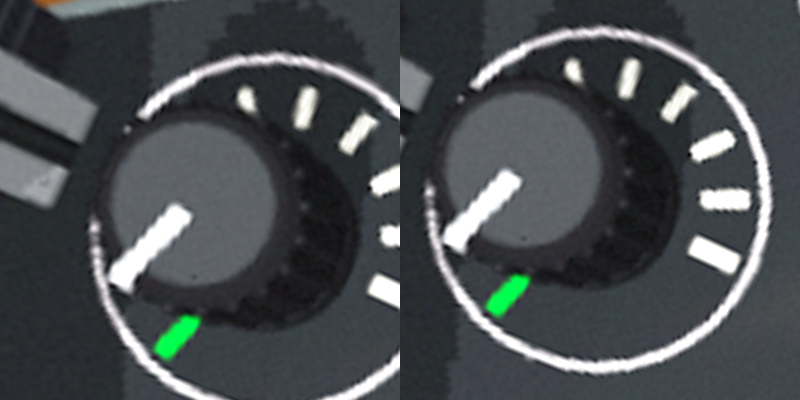

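```bash
python3 -m creep '{"hand":[0,0,0,0,0],"delta_pos":[[0,0,0],[0,0,0],[0,0,0],[0,0,0],[0,0,0]],"turn":[-1,-1,-1,-1,-1]}'
python3 -m creep '{"hand":[0,0,0,0,0],"delta_pos":[[0,0,0],[0,0,0],[-0.0365,0,0],[-0.0365,0,0],[-0.0365,0,0]],"turn":[-1,-1,0,0,0]}'
python3 -m creep '{"hand":[0,0,0,0,0],"delta_pos":[[0,0,0.02],[0,0,0.02],[0,0,0],[0,0,0],[0,0,0]],"turn":[0,0,0,0,0]}'
python3 - <<'E'
from h import *
c=shot('wrist','w21.png'); s=st()
for d in env.pinpoint('wrist','stick_head'): print('stick',np.round(d['location']),round(d['score'],2),np.round(atz(c,*d['location'],.109,True),4))
d=c['depth']; R_=rot(c['orientation']).as_matrix()
a=rect(c,.5426,.0638,.035,.095); cv2.imwrite('pics/r21.png',a)
shot('scene','s21.png',(130,230,220,370),5)
E
```

```text
clock: 19.35
tcp_pos: [0.5425, 0.0661, 0.1633]
orientation: [0.0, 0.711, -0.703, -0.0]
wrist_force: [0.4, 0.1, -0.4]
finger_gap: -0.0001
clock: 19.77
tcp_pos: [0.5266, 0.1527, 0.1633]
orientation: [0.0, 0.768, -0.641, -0.0]
wrist_force: [1.0, 0.6, 0.1]
finger_gap: -0.0004
clock: 20.18
tcp_pos: [0.5271, 0.1521, 0.1322]
orientation: [-0.0, 0.768, -0.64, -0.0]
wrist_force: [0.0, 0.4, -0.2]
finger_gap: -0.0002
t 20.23 tcp [0.5275 0.152  0.1326] x [ 0.18  -0.984  0.   ] y [-0.984 -0.18  -0.001] z [ 0.001  0.    -1.   ] F [-0.1  0.9  0.6] M [ 0.   -0.06 -0.  ] gap 0.0003 q [ 0.13  0.32 -0.22  1.03  0.   -1.62]
```

View pics/w21.png

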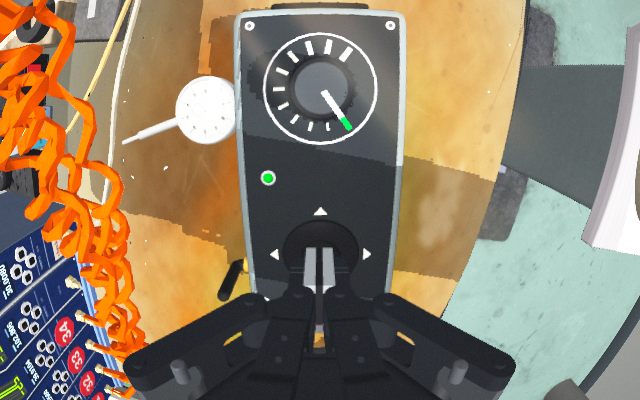

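View pics/s21.png

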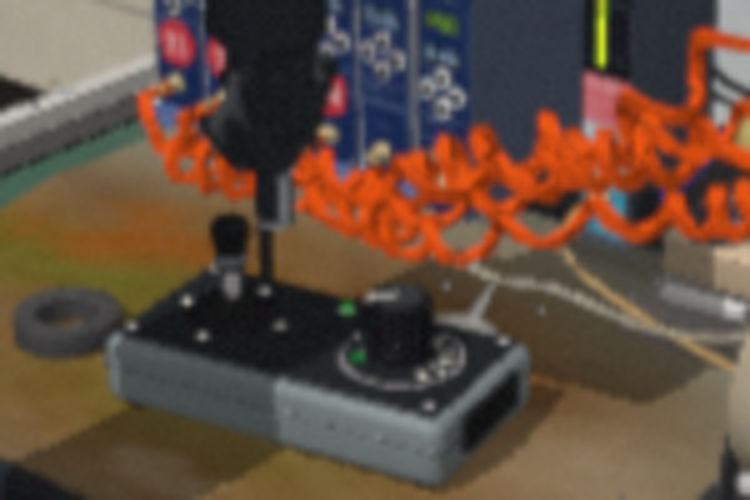

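View pics/r21.png

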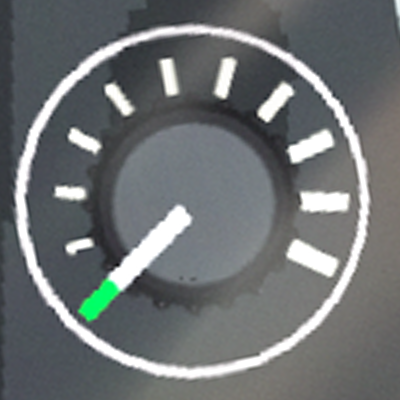

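The pointer lines up exactly with the green mark at (128,349), seen from above. Next I'll lower the closed fingers beside the stick head and push along the box's +y.

```bash
python3 -m creep '{"hand":[0,0,0,0,0],"delta_pos":[[0,0,0.0195],[0,0,0.0195],[0,0,0],[-0.009,0,0],[-0.009,0,0]],"turn":[0,0,0,0,0]}'
python3 -c "
from h import *
s=st()"
python3 -m creep '{"hand":[0,0,0,0,0],"delta_pos":[[-0.005,0,0],[-0.005,0,0],[0,0,0],[0,0,0],[0,0,0]],"turn":[0,0,0,0,0]}'
python3 - <<'E'
from h import *
s=st()
c=shot('wrist','w22.png')
c=shot('scene','s22.png',(130,230,220,370),5)
E
```

```text
clock: 20.75
tcp_pos: [0.5249, 0.1665, 0.1016]
orientation: [-0.0, 0.768, -0.641, 0.0]
wrist_force: [0.4, -2.2, 1.2]
finger_gap: -0.0
t 20.75 tcp [0.5249 0.1665 0.1016] x [ 0.179 -0.984  0.   ] y [-0.984 -0.179 -0.001] z [ 0.001  0.    -1.   ] F [ 0.4 -2.2  1.2] M [-0.23 -0.07  0.04] gap -0.0 q [ 0.16  0.35 -0.26  0.96 -0.   -1.59]
clock: 21.17
tcp_pos: [0.5234, 0.1743, 0.1013]
orientation: [-0.0, 0.768, -0.64, 0.001]
wrist_force: [0.1, -3.0, 3.6]
finger_gap: 0.0001
t 21.17 tcp [0.5234 0.1743 0.1013] x [ 0.181 -0.984  0.   ] y [-0.984 -0.181 -0.001] z [ 0.001 -0.    -1.   ] F [ 0.1 -3.   3.6] M [-0.5  -0.11 -0.02] gap 0.0001 q [ 0.18  0.35 -0.26  0.96 -0.   -1.58]
```

View pics/s22.png

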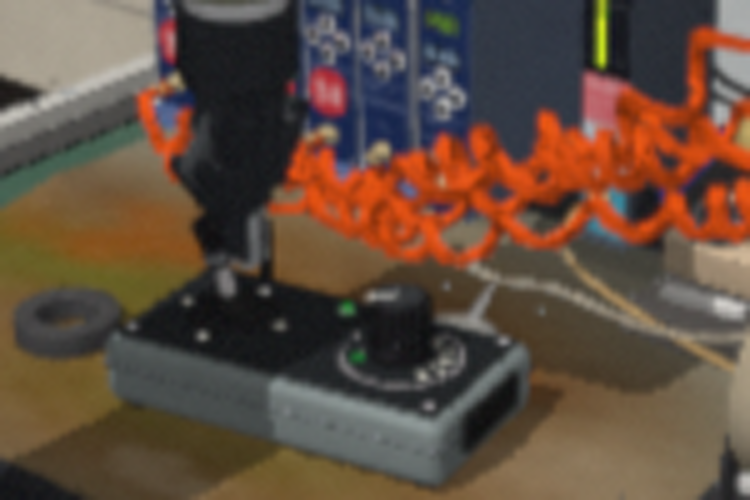

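View pics/w22.png

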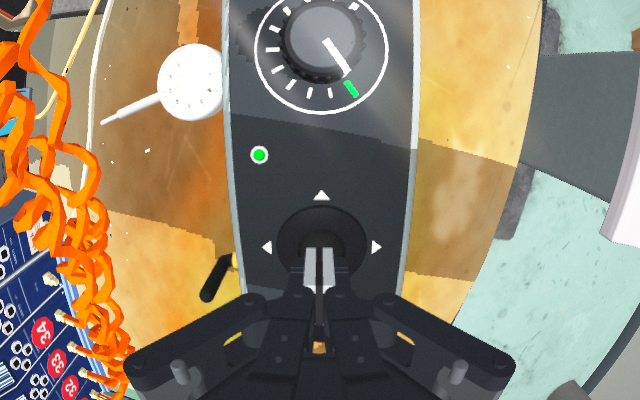

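```bash
python3 -m creep '{"hand":[0,0,0,0,0],"delta_pos":[[-0.003,0,0],[-0.003,0,0],[-0.002,0,0],[0,0,0],[0,0,0]],"turn":[0,0,0,0,0]}'
python3 - <<'E'
from h import *
s=st()
c=shot('wrist','w23.png')
c=shot('scene','s23.png',(130,230,220,370),5)
E
```

```text
clock: 21.68
tcp_pos: [0.5217, 0.1806, 0.1005]
orientation: [0.0, 0.768, -0.64, 0.0]
wrist_force: [0.2, -5.0, 3.1]
finger_gap: -0.0001
t 21.68 tcp [0.5217 0.1806 0.1005] x [ 0.181 -0.984  0.   ] y [-0.984 -0.181  0.   ] z [-0. -0. -1.] F [ 0.2 -5.   3.1] M [-0.8  -0.16  0.05] gap -0.0001 q [ 0.19  0.35 -0.26  0.96 -0.   -1.56]
```

View pics/s23.png

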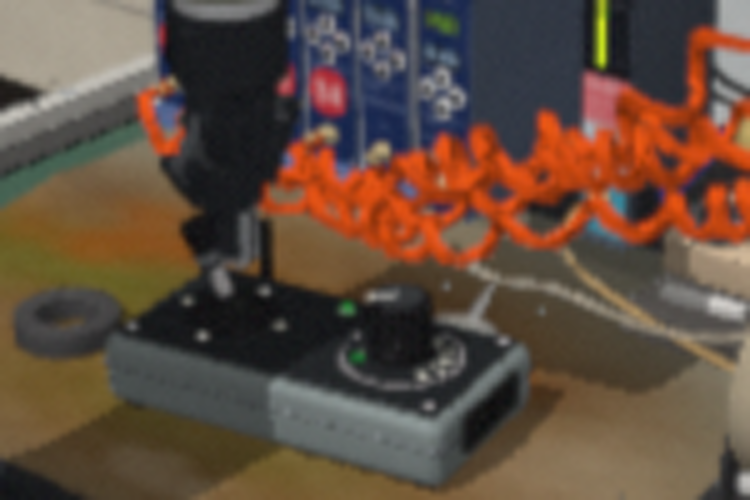

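```bash
python3 -m creep '{"hand":[0,0,0,0,0],"delta_pos":[[-0.0025,0,0],[0,0,0],[0,0,0],[0,0,0],[0,0,0]],"turn":[0,0,0,0,0]}'
python3 -c "
from h import *
s=st()"
```

```text
clock: 22.2
tcp_pos: [0.5215, 0.1815, 0.1005]
orientation: [0.001, 0.768, -0.64, 0.001]
wrist_force: [0.7, -6.7, 1.9]
finger_gap: 0.0
t 22.2 tcp [0.5215 0.1815 0.1005] x [ 0.18  -0.984  0.002] y [-0.984 -0.18   0.   ] z [ 0.    -0.002 -1.   ] F [ 0.7 -6.7  1.9] M [-1.44 -0.29  0.01] gap 0.0 q [ 0.19  0.35 -0.26  0.96 -0.   -1.56]
```

```bash
python3 -m creep '{"hand":[0,0,0,0,0],"delta_pos":[[-0.002,0,0],[0,0,0],[0,0,0],[0,0,0],[0,0,0]],"turn":[0,0,0,0,0]}'
for i in 1 2 3; do python3 -m creep '{"hand":[0,0,0,0,0],"delta_pos":[[0,0,0],[0,0,0],[0,0,0],[0,0,0],[0,0,0]],"turn":[0,0,0,0,0]}'; done
python3 - <<'E'
from h import *
s=st()
c=shot('scene','s24.png',(130,230,220,370),5)
c=shot('wrist','w24.png')
E
```

```text
clock: 22.62
tcp_pos: [0.5215, 0.182, 0.1005]
orientation: [0.001, 0.768, -0.641, 0.002]
wrist_force: [2.0, -11.2, 1.9]
finger_gap: 0.0002
clock: 23.03
tcp_pos: [0.5215, 0.182, 0.1005]
orientation: [0.002, 0.768, -0.641, 0.002]
wrist_force: [2.6, -11.4, 1.9]
finger_gap: -0.0001
clock: 23.45
tcp_pos: [0.5215, 0.182, 0.1005]
orientation: [0.002, 0.768, -0.641, 0.002]
wrist_force: [2.8, -10.6, 2.1]
finger_gap: -0.0
clock: 23.87
tcp_pos: [0.5215, 0.182, 0.1005]
orientation: [0.002, 0.768, -0.641, 0.002]
wrist_force: [1.7, -10.5, 2.2]
finger_gap: -0.0001
t 23.87 tcp [0.5215 0.182  0.1005] x [ 0.179 -0.984  0.004] y [-0.984 -0.179  0.   ] z [ 0.    -0.004 -1.   ] F [  1.7 -10.5   2.2] M [-2.24 -0.39  0.04] gap -0.0001 q [ 0.19  0.35 -0.26  0.96 -0.   -1.56]
```

View pics/s24.png

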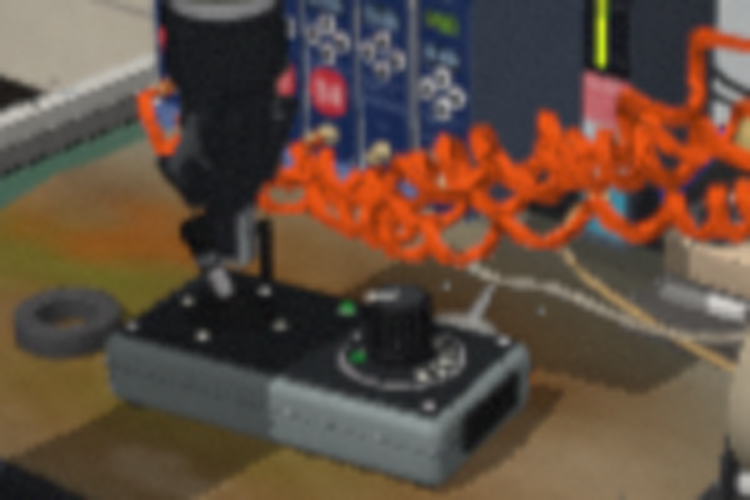

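View pics/w24.png

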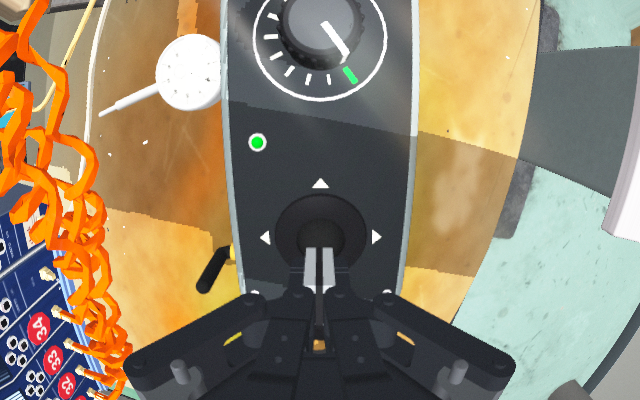

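The stick is at its stop: force rose to 11 N with no further travel, and I've held it for more than 1.5 s. Letting it spring back.

```bash
python3 -m creep '{"hand":[0,0,0,0,0],"delta_pos":[[0.008,0,0],[0.01,0,0],[0.012,0,0],[0.012,0,0],[0.01,0,0]],"turn":[0,0,0,0,0]}'
python3 -m creep '{"hand":[0,0,0,0,0],"delta_pos":[[0,0,-0.02],[0,0,-0.035],[0,0,-0.04],[0,0,-0.03],[0,0,0]],"turn":[0,0,0,0,0]}'
python3 -m creep '{"hand":[0,0,0,0,0],"delta_pos":[[0,0,0],[0,0,0],[0,0,0],[0,0,0],[0,0,0]],"turn":[0,0,0,0,0]}'
python3 - <<'E'
from h import *
s=st()
c=shot('scene','s25.png',(130,230,220,370),5)
c=shot('wrist','w25.png')
a=rect(c,.5426,.0638,.04,.095); b=rect(c,.5426,.0638,.04,.052); cv2.imwrite('pics/r25.png',np.hstack([a,b]))
d=c['depth']; R_=rot(c['orientation']).as_matrix()
for p in [(.5426,.0638,.095),(.548,.062,.095),(.545,.057,.095)]:
    row,col=[int(round(v)) for v in proj(c,p,True)]
    o,dd=ray(c,row,col,True); dd=dd/(R_[:,2]@dd); print('top',np.round(o+dd*d[row,col],4))
for t,z in [('knob_pointer',.095),('slow_mark',.055),('stick_head',.109),('knob_center',.075)]:
    for d in env.pinpoint('wrist',t): print(t,np.round(d['location']),round(d['score'],2),np.round(atz(c,*d['location'],z,True),4))
E
```

```text
clock: 24.38
tcp_pos: [0.5282, 0.1426, 0.1002]
orientation: [0.0, 0.768, -0.64, -0.001]
wrist_force: [-0.4, -0.4, 0.4]
finger_gap: -0.0
clock: 24.8
tcp_pos: [0.5314, 0.1433, 0.2059]
orientation: [-0.003, 0.768, -0.64, 0.003]
wrist_force: [0.6, -0.1, 0.3]
finger_gap: -0.0003
clock: 25.22
tcp_pos: [0.5279, 0.1431, 0.1994]
orientation: [0.001, 0.768, -0.64, -0.001]
wrist_force: [-0.6, -0.7, 0.0]
finger_gap: 0.0001
t 25.22 tcp [0.5279 0.1431 0.1994] x [ 0.181 -0.984 -0.   ] y [-0.984 -0.181  0.002] z [-0.002 -0.    -1.   ] F [-0.6 -0.7  0. ] M [-0.02  0.07  0.05] gap 0.0001 q [ 0.12  0.28 -0.11  1.19  0.   -1.63]
top [0.543  0.0637 0.096 ]
top [0.5478 0.0623 0.0942]
top [0.5449 0.0571 0.0952]
knob_pointer [121. 334.] 0.73 [0.528  0.0774 0.095 ]
slow_mark [118. 330.] 0.56 [0.5296 0.0785 0.055 ]
stick_head [252. 320.] 0.62 [0.52   0.1811 0.109 ]
knob_center [104. 319.] 0.82 [0.5419 0.0668 0.075 ]
```

View pics/w25.png

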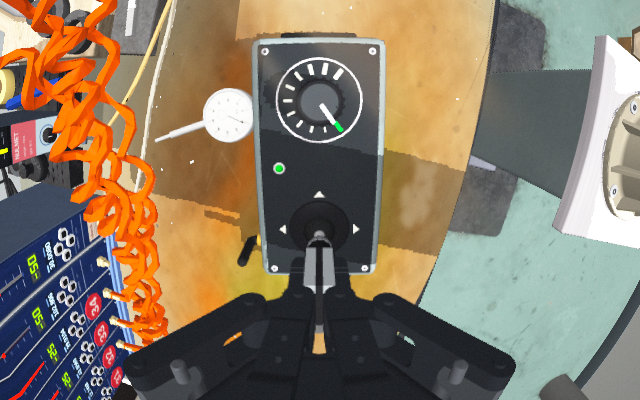

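View pics/r25.png

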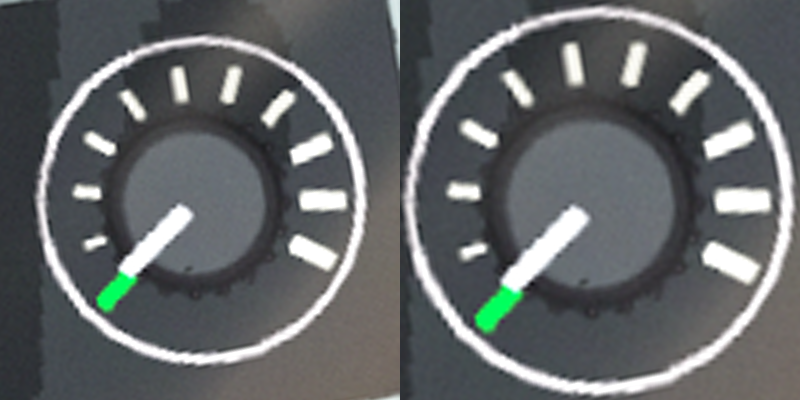

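View pics/s25.png

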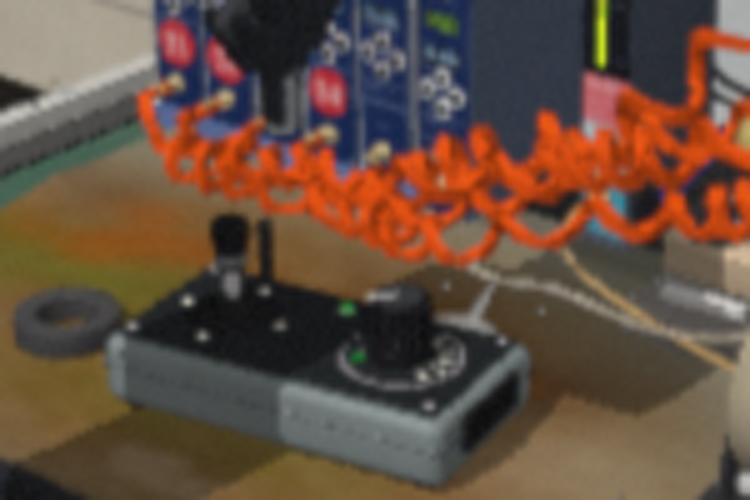

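```bash
python3 -c "
from h import *
s=st(); print(env.hand_in())"
```

```text
t 25.52 tcp [0.5286 0.1433 0.2005] x [ 0.181 -0.984 -0.   ] y [-0.984 -0.181  0.   ] z [-0.  0. -1.] F [ 0.7 -0.  -0.2] M [ 0.04 -0.04  0.  ] gap 0.0 q [ 0.12  0.28 -0.11  1.19  0.   -1.63]
the job is handed in; nothing more can be done
None
```

I handed the job in at 25.5 s. The knob is on and snapped fully home, its pointer is at the green slow mark, and the stick test is done. The hand-in reports no verdict.

- **Knob:** I gripped the black knob, matched its pointer to the flat as seen by the wrist camera, and pushed it on until it met hard contact. Its top measured about z = 0.095 m, which is what fully home should give.
- **Slow setting:** I turned it anticlockwise until the pointer was slightly past the mark. I then regripped it and turned it back about 4°. In the last picture the pointer is in line with the green mark.
- **Stick:** I pushed it away from the knob with closed fingers to its stop, where the force rose to 11 N with no further travel. I held it there for about 1.7 s and let go. The scene picture shows it upright again. The stick and knob were the only things I touched on purpose. In the last pictures the dial gauge and ring gauge show no visible shift; the tape was not in view.

**Checks that were weak or disagreed:**
- The push onto the shaft showed almost no force where the brass ball should have given 7 to 15 N. I therefore relied on the height and the hard contact.
- No clear rise in torque marked the slow stop, so I set the pointer by sight.
- Estimates of the pointer's error ranged from about 1 to 3 mm against the 4 mm allowed. I think most of that is camera offset at the knob's centre.

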